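# Tip up a mini solar panel and put it on the test easel

## Task

A small solar panel lies flat in the blue-sided tipping stand: press its overhanging end down so that it tips up and stays leaning on the stand's ramp by itself. Then carry it to the test easel, lay it cells outward flat against the sloping board, centred and square with its lower edge on the orange ledge, let go, and only then press the green start button fully down and let it come back up. Do not drop the panel, and leave everything else on the bench where it is.

Things in the scene. Friction and masses are not known exactly. Their poses are not given: they have to be found in the camera images.
- panel: Loose mini solar panel, a stiff flat plate 110 x 60 x 4 mm, 50 to 85 g, aluminium rim, dark blue cells on its +z face. Origin: centre of its underside; x along the 110 mm, y along the 60 mm, z out of the cell face. At the start it lies level on the stand's deck, its centre 6 to 10 mm behind the ridge, so that about 47 mm of its +x end stick out over the ramp.
- stand: Tipping stand, fixed, 132 x 77 x 68 mm. Origin on the bench below the ridge; +x points from deck to ramp. Level grey deck, top 64 mm high, from x = -70 mm to the ridge at x = 0. Blue side walls 6 mm thick, inner faces at y = +-32.5 mm, from x = -70 to +62 mm, rise to 68 mm above the bench, level with the flat panel's top face, so it cannot be gripped by its sides while flat.
- ridge (a point): Middle of the stand's ridge, 64 mm above the bench. From here a plain ramp falls at 45 degrees towards the stand's +x to an orange stop, 64 mm down the slope and standing 10 mm off the ramp. A light push (a few N at most) on the panel some 25 to 30 mm beyond the ridge, followed down until the panel meets the ramp, pivots it over the ridge; it then slides about 17 mm down onto the stop.
- tipped (a point): Point on the ramp's face of the stand, 9 mm down the slope from the ridge, midway between the walls: where the panel's origin lies once it leans at 45 degrees against the stop. It stays there by itself; its upper end then stands about 33 mm above the deck, with both long edges free above the side walls to be gripped.
- easel: Test easel, fixed: grey base 170 x 90 x 12 mm (x = -60 to +110 mm) with a white board 36 mm wide and 100 mm long that falls at 45 degrees towards +x (the panel overhangs it 12 mm each side), and at its foot an orange ledge 66 mm wide, standing 11 mm off the board. Origin on the bench below the seat point; z up; +x points to the foot of the slope, the side the cells must face.
- seat (a point): Point on the face of the easel's board, 62 mm above the bench and 55 mm up the slope from the ledge, on the centre line: where the panel's origin belongs when it lies on the board with its lower short edge on the ledge.
- start (a joint): Green round push button, 30 mm across, standing upright on the easel's base 85 mm in front (+x) of the easel's origin. Value: 0 up, 0.006 m fully down; a spring returns it; about 5 N press it fully.
- start_top (a point): Centre of the green button's top face, 30 mm above the bench when up; moves down with it.
- spools: Fixed obstacle: post with two copper wire spools, 90 mm across at the foot, 84 mm above, 212 mm tall. Origin: centre of its foot.
- carton: Fixed open cardboard box, 150 x 110 x 70 mm. Origin: centre of its underside.
- tape: Bystander: yellow tape roll lying flat, 84 mm across, 24 mm high. Origin: centre of its underside.
- flux: Bystander: upright bottle, 42 mm across, 120 mm tall. Origin: centre of its underside.
- jar: Bystander: small jar, 56 mm across, 65 mm tall. Origin: centre of its underside.
- driver: Bystander: screwdriver lying flat along its x axis, about 150 mm long, handle to -x.
- jbox: Bystander: black junction box, 75 x 60 x 25 mm. Origin: centre of its underside.
- spares: Bystander: stack of five spare panels like the one in the stand, 112 x 62 x 20 mm, to be left alone. Origin: centre of its underside.
There are look-alikes about, which are no part of the job. There is more than one size of the panel; the one meant has the size given above. What is shaped like the stand but purple is not meant.

How it is judged:
On the way, in this order (a step that is already met when the one before it is completed fails the run):
1. the panel leans tipped up on the stand's ramp, against the stop, by itself (angle between panel's own z axis and vertical between 0.68 and 0.89 rad and distance between panel and tipped below 0.012 m and linear speed of panel below 0.02 m/s and contact force between the fingers and panel below 0.1 N), for 0.3 s.
2. the panel lies on the easel's board, foot on the ledge, let go (angle between panel's own z axis and vertical between 0.68 and 0.89 rad and distance between panel and seat below 0.012 m and angle between the y axis of panel and the y axis of easel, either way round below 0.12 rad and linear speed of panel below 0.02 m/s and contact force between the fingers and panel below 0.1 N), for 0.3 s.
3. the green button is pressed fully down (value of joint start above 0.0045 m).
At the end, for the whole second after the job is handed in: The panel rests untouched on the easel, cells outward, within 12 mm of its place, leaning at 45 degrees +-6, square to the easel within 7 degrees; the green button has been pressed (4.5 mm or more) after that and is up again (within 1.5 mm) (all of step 2 and value of joint start below 0.0015 m and angular speed of panel below 0.2 rad/s).
It fails at once if the panel is dropped (faster than 0.7 m/s out of the fingers) (linear speed of panel above 0.7 m/s and contact force between the fingers and panel below 0.05 N).
It fails at once if the start button is pressed before the panel lies on the easel (value of joint start above 0.0045 m and distance between panel and seat above 0.03 m).
It fails at once if the tape, bottle, jar, screwdriver, junction box or spare panels are moved by more than 20 mm (distance of any of tape, flux, jar, driver, jbox, spares from where it was at the start of the episode above 0.02 m).
It also fails if it takes over 59 s, if anything falls off the work surface, if the arm or the gripper's body presses on something with over 40 N, if the wrist force passes 120 N, or if a joint passes its speed limit or range.

## Robot

A 7-joint arm with a two-finger parallel gripper is mounted at the origin on the work surface. World frame = base frame: x ahead of the robot, y to its left, z up, the work surface at z = 0. Lengths are in m, angles in rad, forces in N, time in s.
With the tool pointing down it reaches from about 0.425 to 0.875 m from the base axis. Payload 4.7 kg.
Tool frame: the origin (TCP) lies at the very end of the fingers, on their centre line; the grasp point (between the pads) lies grip_point_offset behind it (grip_point_offset is the distance from the TCP to the grasp point, in m); x points along the fingers, z is the direction in which the jaws open and shut, and the axes are right-handed (so a half turn about x gives the same grasp; the last joint's range is limited). The gripper opens to 85 mm and grips with 20 to 120 N. Pads are 22 mm wide; open, the fingers measure 114 mm over their backs; the gripper's body (76 mm by 85 mm) begins 54 mm behind the grasp point. The pads swing forward as they close: fully open they stand 13 mm farther back than shut.
Start: joints at [-1.242, 0.321, -0.07, 1.45, 0.023, 1.371, -0.057], TCP at [0.201, 0.618, 0.231] pointing down, gripper open.
Joint ranges: [-2.86, 2.86], [-0.3, 2.09], [-1.38, 1.24], [0.06, 2.45], [-1.56, 4.7], [0.09, 2.05], [-2.69, 2.69]. Speed limits (rad/s): [2.57, 2.57, 3.14, 3.14, 3.14, 3.14, 3.14].

## Interface

Orientations are given as [roll, pitch, yaw] about the fixed x, y, z axes, in that order (R = Rz(yaw) Ry(pitch) Rx(roll)).
In Python, from cell import * gives the robot as it stands.
- The arm moves only by the tool servo_tool, never from a script. Its argument "deltas" is a list of rows, each a list of 3 entries, a list of its own where there are three numbers: the shift along the tool's x, y, z in mm, then the turn, a rotation vector about the tool's x, y, z in rad, then the finger opening in mm, from 0 to 85.4. A call has 1 to 10 rows; each row is the pose to reach, as a shift and turn from the pose commanded when the call began, along the tool's axes at that moment; what a row does not reach only later rows make up. A row lasts 1/8 s, in which the tool goes at most 62.5 mm and 10.7 degrees, less where a joint would pass 70% of its speed; a pose out of reach is approached as far as the arm can. A call with a gripper value outside its range is refused whole. The fingers move at their own pace and stop on an object; "squeeze" is the grip in N (left out, the last holds). Time passes only in rows, so rows that repeat a pose let the fingers close. It gives the time, the measured TCP pose, the force and the opening at its end, in the units of the state.
- state(): the state, without advancing time (a new reading comes with each control period).
- grab_frame(name): name is "scene" or "side" or "wrist"; returns a dict with "color" (480x640x3 uint8, red, green, blue), "fx", "fy", "cx", "cy" (pixels), "cam_to_world" (4x4, takes a point from camera to world coordinates); the wrist camera has in their place "mount" (4x4, takes a point from camera to tool coordinates, whose origin is the TCP and whose axes are the tool frame's). Camera axes: x right, y down, z forward; pixel columns grow to the right and rows downward; lengths in m; the calibration is good to about 2 mm. A picture is of the moment at which its call begins: read the wrist's pose just before it. There is no depth.
- hand_in(): hands the job in, once; it reports no verdict.
The state is a dict: "clock": time; "joint_positions": joint angles; "joint_vel": joint speeds; "joint_torque": joint torques, N m; "tool_pos": TCP position; "eef_rot": TCP orientation; "contact_force": force on the tool from outside, world axes, zero at the start; "moment": the same for the moment, N m; "width": finger opening in m.
Only numpy, scipy, OpenCV 4.12 (cv2) and the standard library are available. Lean on these libraries where they do the work, as an engineer would, in place of code of your own. Each camera call takes 0.05 s, during which the arm holds its last target.

## Working session

There is one attempt and no reset: what is moved stays moved. The work goes in short steps, Python scripts to look and compute and a tool call to move; the robot and the scene stay as the last step left them, time stands still between calls to the robot, and variables do not carry over. Pictures are saved under pics/ and viewed, and the job is handed in when it is done.

Besides the shell and the picture viewer there is one more tool, called after ">>>" in YAML: its name, and indented under it one key for each argument. servo_tool: Moves the arm, as the interface text tells. Its arguments: {"type":"object","properties":{"deltas":{"type":"array","items":{"type":"array"}},"squeeze":{"type":"number"}},"required":["deltas"]}

```bash
ls; mkdir -p pics
python3 - <<'E'
from cell import *
import cv2
s=state();print(s)
for n in ["scene","side","wrist"]:
    f=grab_frame(n)
    cv2.imwrite(f"pics/a_{n}.png",f["color"][:,:,::-1])
    print(n,f["fx"],f["fy"],f["cx"],f["cy"],f.get("cam_to_world",f.get("mount")))
E
```

```text
pics
{'clock': 0.0, 'joint_positions': array([-1.24187352,  0.32180476, -0.07007694,  1.45168632,  0.02260904,
        1.37077524, -0.05690354]), 'joint_vel': array([-7.47492248e-04, -2.12836030e-05, -1.46239472e-03,  9.50760943e-04,
       -4.52389449e-04,  5.87931146e-05,  2.14294120e-04]), 'joint_torque': array([ 2.62448275e-04, -4.93572736e+01, -3.82015323e-01, -3.14334726e+01,
        1.30286810e-02,  1.14565931e-02,  3.27351160e-06]), 'tool_pos': array([0.2011598 , 0.61752708, 0.23022959]), 'eef_rot': array([-3.0835607 ,  1.56890947, -1.8275655 ]), 'contact_force': array([ 0.43786048,  0.40205009, -0.2506463 ]), 'moment': array([ 0.00506212, -0.02176581, -0.04243829]), 'width': 0.08533667092088588}
scene 578.6936570533377 578.6936570533377 324.6277213021575 228.37246683121347 [[ 0.21505498  0.65757486 -0.72204339  1.42156969]
 [ 0.97657328 -0.15046323  0.15383578 -0.28053963]
 [-0.00748244 -0.73821143 -0.67452791  0.92809142]
 [ 0.          0.          0.          1.        ]]
side 555.509251175018 555.509251175018 312.937806992572 245.7403143654624 [[ 0.97876598 -0.13108726  0.15758578  0.33176669]
 [-0.20492179 -0.60729625  0.76759255 -1.11289572]
 [-0.00492035 -0.78358624 -0.62126355  0.91317774]
 [ 0.          0.          0.          1.        ]]
wrist 418.2871782459199 418.2871782459199 319.0287654843181 236.3569754649944 [[-8.29542126e-04 -2.94065762e-01  9.55784829e-01 -1.44162584e-01]
 [ 8.60059868e-04 -9.55785014e-01 -2.94065072e-01  7.44441573e-02]
 [ 9.99999286e-01  5.78092809e-04  1.04577809e-03 -5.77019982e-04]
 [ 0.00000000e+00  0.00000000e+00  0.00000000e+00  1.00000000e+00]]
```

View pics/a_scene.png

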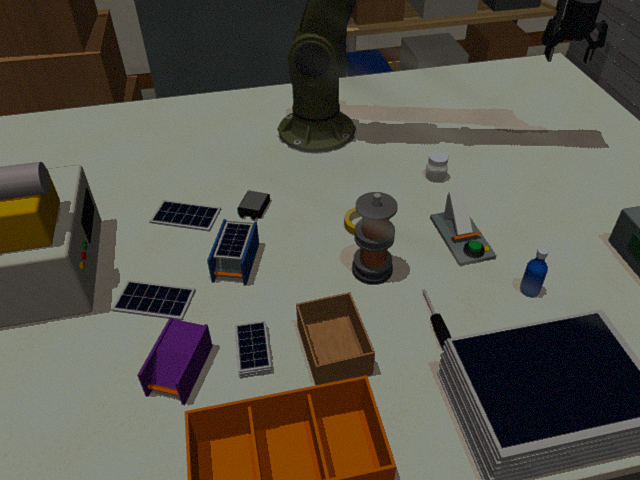

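View pics/a_side.png

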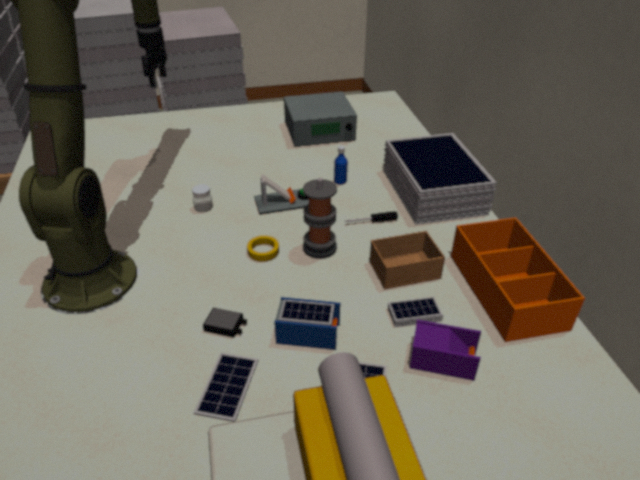

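View pics/a_wrist.png

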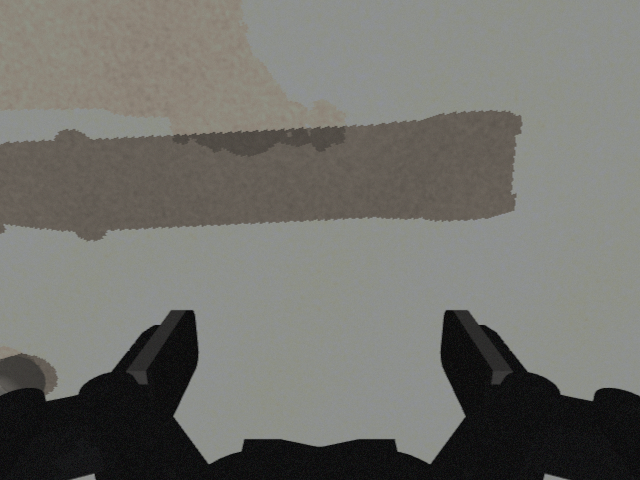

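The scene view shows the stand at (235,250) with its ramp towards the camera, the easel at (463,230), the spools between them at (375,240), and the purple decoy at (178,358). I'll zoom in next and then measure.

Run:
```python
import cv2,numpy as np
a=cv2.imread("pics/a_scene.png");b=cv2.imread("pics/a_side.png")
z=lambda im,x,y,w,h:cv2.resize(im[y:y+h,x:x+w],(400,300),interpolation=cv2.INTER_CUBIC)
o=np.vstack([np.hstack([z(a,195,205,80,60+0),z(a,420,185,100,75)+0]),np.hstack([z(b,260,285,100,75),z(b,240,160,100,75)])])
o[:300,:400]=cv2.resize(a[213:288,190:290],(400,300),interpolation=cv2.INTER_CUBIC)
cv2.imwrite("pics/b.png",o)
```

```text
(no output)
```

View pics/b.png

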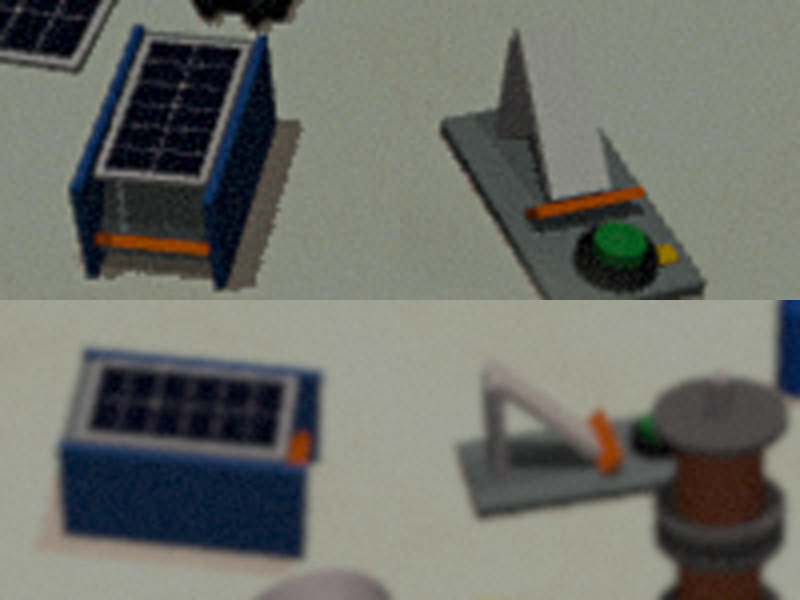

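```bash
cat > h.py <<'E'
import numpy as np,cv2
from scipy.spatial.transform import Rotation as R
def ray(f,px,T=None):
    T=np.array(f["cam_to_world"]) if T is None else T
    d=np.array([(px[0]-f["cx"])/f["fx"],(px[1]-f["cy"])/f["fy"],1.])
    return T[:3,3],T[:3,:3]@d
def onz(f,px,z,T=None):
    o,d=ray(f,px,T);return o+d*(z-o[2])/d[2]
def proj(f,p,T=None):
    T=np.array(f["cam_to_world"]) if T is None else T
    q=np.linalg.inv(T)@np.append(p,1);return np.array([f["fx"]*q[0]/q[2]+f["cx"],f["fy"]*q[1]/q[2]+f["cy"]])
def toolT(s):
    T=np.eye(4);T[:3,:3]=R.from_euler('xyz',s["eef_rot"]).as_matrix();T[:3,3]=s["tool_pos"];return T
def two(f1,p1,f2,p2):
    o1,d1=ray(f1,p1);o2,d2=ray(f2,p2)
    A=np.stack([d1,-d2],1);t=np.linalg.lstsq(A,o2-o1,rcond=None)[0]
    a=o1+d1*t[0];b=o2+d2*t[1];return (a+b)/2,np.linalg.norm(a-b)
E
python3 - <<'E'
from cell import *
from h import *
np.set_printoptions(precision=4,suppress=True)
f=grab_frame("scene");g=grab_frame("side")
print("panel scene");P=[onz(f,(x/4+190,y/4+213),.068) for x,y in [(145,38),(255,45),(210,183),(97,175)]];print(np.array(P),np.linalg.norm(P[0]-P[1]),np.linalg.norm(P[0]-P[3]),np.mean(P,0))
print("panel side");P=[onz(g,(x/4+260,(y-300)/4+285),.068) for x,y in [(95,358),(302,375),(282,458),(72,440)]];print(np.array(P),np.linalg.norm(P[0]-P[1]),np.linalg.norm(P[0]-P[3]),np.mean(P,0))
h=f["color"]
hsv=cv2.cvtColor(h,cv2.COLOR_RGB2HSV)
def comps(hsv,lo,hi):
    m=cv2.inRange(hsv,lo,hi);n,l,st,c=cv2.connectedComponentsWithStats(m)
    return [(st[i].tolist(),c[i].round(1).tolist()) for i in range(1,n) if st[i][4]>15]
hs2=cv2.cvtColor(g["color"],cv2.COLOR_RGB2HSV)
print("green",comps(hsv,(45,120,60),(80,255,255)),comps(hs2,(45,120,40),(80,255,255)))
print("orange",comps(hsv,(5,200,120),(16,255,255)))
gr=(475,245)
print("button",onz(f,gr,.03))
for n,(x,y) in dict(backL=(443,122),frontR=(703,288)).items(): print(n,onz(f,((x-400)/4+420,y/4+185),.012))
for n,(x,y) in dict(backL=(458,450),left=(480,510)).items(): print("side",n,onz(g,((x-400)/4+240,(y-300)/4+160),.012))
for n,px,z in [("jar",(437,157),.065),("flux",(534,290),0),("spools",(374,272),0),("sptop",(377,200),.212),("jbox",(255,203),.025),("tape",(350,220),.012)]: print(n,onz(f,px,z))
E
```

```text
panel scene
[[ 0.4329 -0.2943  0.068 ]
 [ 0.4525 -0.2351  0.068 ]
 [ 0.5544 -0.2717  0.068 ]
 [ 0.5354 -0.3288  0.068 ]] 0.06233039255714587 0.10812172244788004 [ 0.4938 -0.2825  0.068 ]
panel side
[[ 0.4451 -0.2401  0.068 ]
 [ 0.5525 -0.2767  0.068 ]
 [ 0.5278 -0.3341  0.068 ]
 [ 0.4232 -0.2985  0.068 ]] 0.11337682901382208 0.062335675374085 [ 0.4872 -0.2873  0.068 ]
green [([469, 240, 12, 10, 89], [474.6, 244.4])] [([313, 123, 26, 12, 161], [325.4, 128.1])]
orange [([455, 232, 26, 7, 57], [467.5, 234.9]), ([218, 272, 24, 4, 54], [229.1, 273.7]), ([185, 376, 211, 104, 3810], [336.2, 438.3]), ([152, 386, 26, 9, 80], [164.7, 389.7]), ([210, 407, 51, 73, 2046], [235.4, 456.9]), ([266, 421, 55, 59, 2532], [292.3, 452.5])]
button [0.5884 0.2386 0.03  ]
backL [0.453  0.1866 0.012 ]
frontR [0.6177 0.2784 0.012 ]
side backL [0.4394 0.2598 0.012 ]
side left [0.4451 0.1801 0.012 ]
jar [0.2981 0.2536 0.065 ]
flux [0.7165 0.3225 0.    ]
spools [0.5909 0.0062 0.    ]
sptop [ 0.5981 -0.0008  0.212 ]
jbox [ 0.3277 -0.2201  0.025 ]
tape [ 0.4255 -0.0063  0.012 ]
```

```bash
cat >> h.py <<'E'
def Rdown(yaw):
    # tool x down, tool z horizontal at heading yaw
    x=np.array([0,0,-1.]);z=np.array([np.cos(yaw),np.sin(yaw),0]);return np.stack([x,np.cross(z,x),z],1)
def rel(s,p,Rm):
    T=toolT(s);d=T[:3,:3].T@(np.array(p)-T[:3,3])*1000
    r=R.from_matrix(T[:3,:3].T@Rm).as_rotvec();return d.round(1),r.round(4),"rows>=",np.linalg.norm(d)/62.5,np.degrees(np.linalg.norm(r))/10.7
E
python3 - <<'E'
import cell
from cell import *
from h import *
np.set_printoptions(precision=4,suppress=True)
print([n for n in dir(cell) if not n.startswith('__')])
print(globals().get('grip_point_offset'))
s=state();T=toolT(s);print(T)
for yaw in (90,-90): print(yaw,rel(s,(.50,.22,.33),Rdown(np.radians(yaw))))
E
```

```text
['MotionError', 'grab_frame', 'grip_point_offset', 'hand_in', 'state']
0.0187
[[-0.0002 -0.9509  0.3095  0.2012]
 [-0.0008  0.3095  0.9509  0.6178]
 [-1.     -0.0001 -0.0008  0.2308]
 [ 0.      0.      0.      1.    ]]
90 (array([ -98.9, -407.3, -285.9]), array([-0.3147, -0.0009, -0.0001]), 'rows>=', np.float64(8.117789125210999), np.float64(1.6849538481387203))
-90 (array([ -98.9, -407.3, -285.9]), array([ 2.8269, -0.0001,  0.0012]), 'rows>=', np.float64(8.117789125210999), np.float64(15.137482317783688))
```

>>> servo_tool:
  deltas:
    - [[-40,-40,-30],[-0.03,0,0],85]
    - [[-90,-85,-60],[-0.07,0,0],85]
    - [[-99,-135,-95],[-0.1,0,0],85]
    - [[-99,-185,-130],[-0.14,0,0],85]
    - [[-99,-235,-165],[-0.18,0,0],85]
    - [[-99,-285,-200],[-0.22,0,0],85]
    - [[-99,-335,-235],[-0.26,0,0],85]
    - [[-99,-380,-267],[-0.3,0,0],85]
    - [[-99,-407,-286],[-0.315,0,0],85]
    - [[-99,-407,-286],[-0.315,0,0],85]

```text
clock: 1.5
tool_pos: [0.5014, 0.2166, 0.3304]
eef_rot: [-2.509, 1.57, -0.945]
contact_force: [-0.4, 1.4, 0.0]
width: 0.0848
```

Run:
```python
from cell import *
from h import *
import pickle
s=state();f=grab_frame("wrist");pickle.dump((s,f),open("e1.pkl","wb"))
print(s["tool_pos"],s["clock"],s["joint_positions"],abs(s["joint_vel"]).max());cv2.imwrite("pics/e1.png",f["color"][:,:,::-1])
```

```text
[0.50143919 0.21656879 0.33036057] 1.5 [-0.71831264  0.06479793  0.27725894  1.55959399 -0.01670936  1.51948251
  1.12368459] 0.06660717721281473
```

View pics/e1.png

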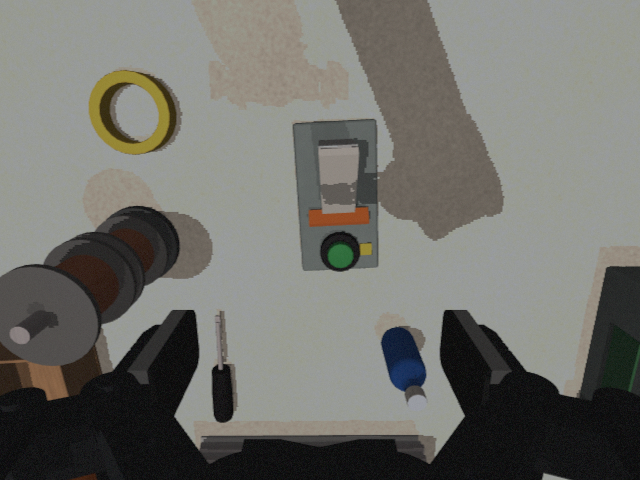

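The wrist view shows the whole easel: base corners near (293,122), (376,119), (379,267) and (303,270), ledge at (339,217), and button at (341,256).

Run:
```python
import pickle
from h import *
np.set_printoptions(precision=4,suppress=True)
s,f=pickle.load(open("e1.pkl","rb"))
T=toolT(s)@np.array(f["mount"]);print("cam",T[:3,3])
im=f["color"];cv2.imwrite("pics/e1z.png",cv2.resize(im[100:290,270:410,::-1],None,fx=3.1,fy=3.1,interpolation=cv2.INTER_CUBIC))
hsv=cv2.cvtColor(im,cv2.COLOR_RGB2HSV)
def big(lo,hi,box):
    m=cv2.inRange(hsv,lo,hi);k=np.zeros_like(m);x,y,w,h=box;k[y:y+h,x:x+w]=m[y:y+h,x:x+w]
    c=max(cv2.findContours(k,cv2.RETR_EXTERNAL,cv2.CHAIN_APPROX_NONE)[0],key=cv2.contourArea);return c
c=big((45,120,40),(85,255,255),(270,100,140,190));e=cv2.minEnclosingCircle(c);M=cv2.moments(c);b=(M['m10']/M['m00'],M['m01']/M['m00'])
B=onz(f,b,.03,T);print("button",e,b,B)
c=big((3,150,80),(18,255,255),(290,200,90,30));r=cv2.minAreaRect(c);bx=cv2.boxPoints(r);print("ledge",r,bx.tolist())
# ledge at foot: seat z .062-.055*s2=.0231 on board ; top of ledge +11mm normal => z~.0231+.0078=.031
for p in bx: print(onz(f,p,.029,T))
for p in [(293,122),(376,119),(379,267),(303,270)]: print("base",onz(f,p,.012,T))
```

```text
cam [0.4267 0.2164 0.4745]
button ((339.9142761230469, 254.62571716308594), 13.314502716064453) (339.90774410774407, 254.7969696969697) [0.5858 0.2391 0.03  ]
ledge ((338.35675048828125, 216.51788330078125), (16.395811080932617, 59.362823486328125), 86.69812774658203) [[308.25244140625, 210.0431365966797], [367.5167236328125, 206.62403869628906], [368.4610595703125, 222.9926300048828], [309.19677734375, 226.41172790527344]]
[0.534  0.2041 0.029 ]
[0.5305 0.2687 0.029 ]
[0.5491 0.2703 0.029 ]
[0.5526 0.2049 0.029 ]
base [0.4416 0.1886 0.012 ]
base [0.439 0.277 0.012]
base [0.6078 0.2864 0.012 ]
base [0.6111 0.1964 0.012 ]
```

View pics/e1z.png

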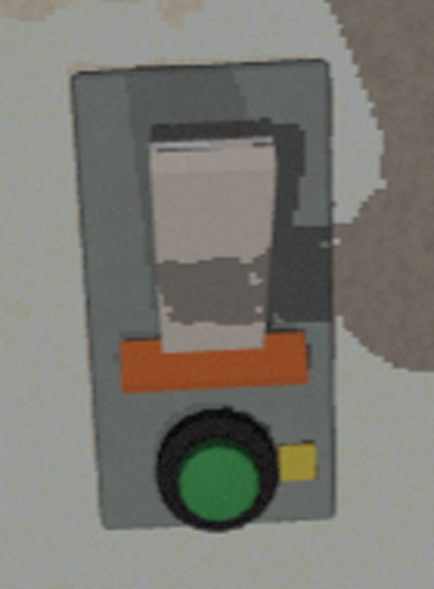

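Run:
```python
from cell import *
from h import *
np.set_printoptions(precision=4,suppress=True)
print(rel(state(),(.52,-.295,.30),Rdown(np.radians(70.5))))
```

```text
(array([  30.2,  -21.2, -514. ]), array([ 0.3376,  0.0002, -0.0002]), 'rows>=', np.float64(8.24448801395179), np.float64(1.807800043362218))
```

>>> servo_tool:
  deltas:
    - [[0,0,-40],[0,0,0],85]
    - [[0,0,-95],[0.05,0,0],85]
    - [[0,0,-155],[0.1,0,0],85]
    - [[0,0,-215],[0.15,0,0],85]
    - [[0,-5,-275],[0.2,0,0],85]
    - [[5,-10,-335],[0.25,0,0],85]
    - [[15,-15,-395],[0.3,0,0],85]
    - [[25,-21,-455],[0.337,0,0],85]
    - [[30,-21,-500],[0.337,0,0],85]
    - [[30,-21,-514],[0.337,0,0],85]

```text
clock: 2.8
tool_pos: [0.5203, -0.2953, 0.2995]
eef_rot: [2.115, 1.569, -2.937]
contact_force: [0.2, 0.4, 0.0]
width: 0.085
```

>>> servo_tool:
  deltas:
    - [[0,0,0],[0,0,0],0]
    - [[0,0,0],[0,0,0],0]

```text
clock: 3.05
tool_pos: [0.522, -0.2912, 0.3004]
eef_rot: [-0.017, 1.569, 1.221]
contact_force: [-0.6, -0.5, -0.5]
width: 0.0515
```

Run:
```python
from cell import *
from h import *
import pickle
s=state();f=grab_frame("wrist");pickle.dump((s,f),open("s1.pkl","wb"))
print(s["tool_pos"],s["clock"],s["joint_positions"],abs(s["joint_vel"]).max());cv2.imwrite("pics/s1.png",f["color"][:,:,::-1])
```

```text
[ 0.52198558 -0.29119318  0.30038543] 3.05 [-0.17102872  0.22050713  0.76031764  1.50308102 -0.15365119  1.47897615
  1.82915383] 0.007155240217475648
```

View pics/s1.png

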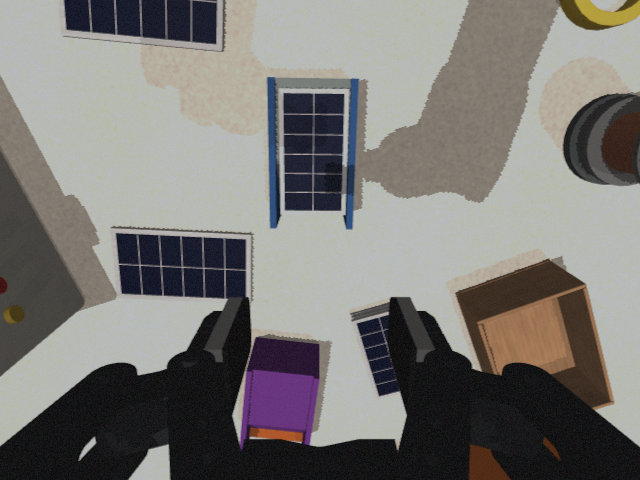

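The wrist view shows the panel in the stand, with corners near (278,88), (350,89), (344,213) and (281,210). The blue walls run along x≈272 and x≈353.

Run:
```python
import pickle
from h import *
np.set_printoptions(precision=4,suppress=True)
s,f=pickle.load(open("s1.pkl","rb"))
T=toolT(s)@np.array(f["mount"])
im=f["color"];cv2.imwrite("pics/s1z.png",cv2.resize(im[65:240,250:380,::-1],None,fx=4,fy=4*.8,interpolation=cv2.INTER_CUBIC))
hsv=cv2.cvtColor(im,cv2.COLOR_RGB2HSV)
m=cv2.inRange(hsv,(100,140,60),(120,255,255));k=np.zeros_like(m);k[60:240,250:380]=m[60:240,250:380]
for c in sorted(cv2.findContours(k,cv2.RETR_EXTERNAL,cv2.CHAIN_APPROX_NONE)[0],key=cv2.contourArea)[-3:]:
    print(cv2.contourArea(c),cv2.minAreaRect(c),cv2.boundingRect(c))
m=cv2.inRange(hsv,(100,60,10),(135,255,75))|0
k=np.zeros_like(m);k[85:215,279:348]=m[85:215,279:348]
k=cv2.morphologyEx(k,cv2.MORPH_CLOSE,np.ones((5,5)))
c=max(cv2.findContours(k,cv2.RETR_EXTERNAL,cv2.CHAIN_APPROX_NONE)[0],key=cv2.contourArea);r=cv2.minAreaRect(c);print("cells",r)
bx=cv2.boxPoints(r);P=np.array([onz(f,p,.068,T) for p in bx]);print(bx,P,P.mean(0),[np.linalg.norm(P[i]-P[i-1]) for i in range(4)])
```

```text
702.0 ((351.3985290527344, 152.975341796875), (6.035915851593018, 148.2853240966797), 2.346874475479126) (346, 79, 12, 149)
757.5 ((272.039794921875, 151.98919677734375), (148.11036682128906, 6.35872745513916), 88.85424041748047) (268, 78, 9, 149)
cells ((313.5, 151.5), (115.0, 59.0), 90.0)
[[284.  94.]
 [343.  94.]
 [343. 209.]
 [284. 209.]] [[ 0.4314 -0.2913  0.068 ]
 [ 0.4478 -0.2438  0.068 ]
 [ 0.5435 -0.275   0.068 ]
 [ 0.5257 -0.3264  0.068 ]] [ 0.4871 -0.2841  0.068 ] [np.float64(0.10056817039903472), np.float64(0.050299351877048745), np.float64(0.10058883014092251), np.float64(0.0544700496412437)]
```

View pics/s1z.png

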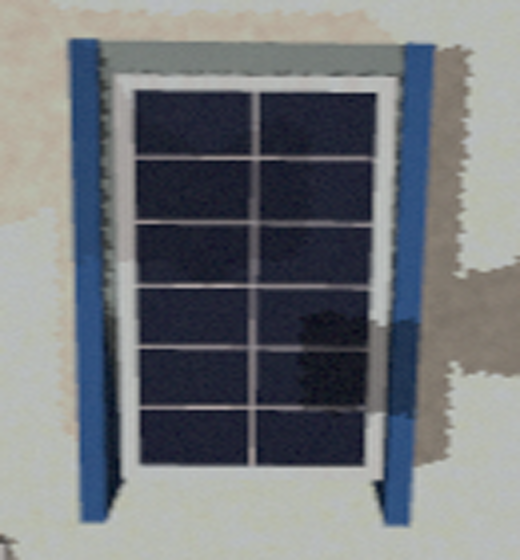

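Run:
```python
import pickle
from h import *
np.set_printoptions(precision=4,suppress=True)
s,f=pickle.load(open("s1.pkl","rb"))
T=toolT(s)@np.array(f["mount"])
q=lambda x,y:onz(f,(x/4+250,y/3.2+65),.068,T)
W=[q(68,40),q(435,45),q(411,524),q(80,522)]
b=(W[0]+W[1])/2;e=(W[2]+W[3])/2
print("wall",np.array(W),"len",np.linalg.norm(e-b),"w",np.linalg.norm(W[0]-W[1]),np.linalg.norm(W[2]-W[3]))
u=(e-b)/np.linalg.norm(e-b);print("yaw",np.degrees(np.arctan2(u[1],u[0])))
mid=(b+e)/2;ridge=mid+u*.004;print("ridge",ridge)
P=np.array([q(113,76),q(398,78),q(386,480),q(120,478)]);pc=P.mean(0)
print(P,pc,(pc-ridge)@u, np.linalg.norm(P[0]-P[3]),np.linalg.norm(P[0]-P[1]),np.linalg.norm(P[2]-P[3]))
d=(P[2]+P[3]-P[0]-P[1]);print("panel yaw",np.degrees(np.arctan2(d[1],d[0])))
```

```text
wall [[ 0.4144 -0.3003  0.068 ]
 [ 0.4408 -0.2275  0.068 ]
 [ 0.5645 -0.2722  0.068 ]
 [ 0.5386 -0.3452  0.068 ]] len 0.13179694058243094 w 0.07741341520262544 0.07747994947606587
yaw -19.89120737648181
ridge [ 0.4933 -0.2877  0.068 ]
[[ 0.4259 -0.2945  0.068 ]
 [ 0.4461 -0.2374  0.068 ]
 [ 0.5499 -0.2737  0.068 ]
 [ 0.5292 -0.3317  0.068 ]] [ 0.4878 -0.2843  0.068 ] -0.006355174317398013 0.10987746612014676 0.06054430530275153 0.0616476755817442
panel yaw -19.5370096391208
```

```bash
cat >> h.py <<'E'
ridge=np.array([.4933,-.2877,0]);syaw=np.radians(-19.9);u=np.array([np.cos(syaw),np.sin(syaw),0])
RS=Rdown(syaw+np.pi/2)
eo=np.array([.5005,.235,0]);eyaw=np.radians(3.0);ue=np.array([np.cos(eyaw),np.sin(eyaw),0]);RE=Rdown(eyaw+np.pi/2)
E
python3 - <<'E'
from cell import *
from h import *
np.set_printoptions(precision=4,suppress=True)
s=state();print(s["width"]);print(rel(s,ridge+.035*u+[0,0,.078],RS))
E
```

```text
0.043404612020447014
(array([222.5,  -6.7,  -6.9]), array([0.0144, 0.0016, 0.0003]), 'rows>=', np.float64(3.5625269949448923), np.float64(0.07772086708190416))
```

>>> servo_tool:
  deltas:
    - [[30,-7,-7],[0.0144,0.0016,0],0]
    - [[80,-7,-7],[0.0144,0.0016,0],0]
    - [[140,-7,-7],[0.0144,0.0016,0],0]
    - [[185,-7,-7],[0.0144,0.0016,0],0]
    - [[210,-7,-7],[0.0144,0.0016,0],0]
    - [[222,-7,-7],[0.0144,0.0016,0],0]
    - [[222,-7,-7],[0.0144,0.0016,0],0]
    - [[222,-7,-7],[0.0144,0.0016,0],0]

```text
clock: 4.1
tool_pos: [0.5263, -0.303, 0.0798]
eef_rot: [-2.055, 1.568, -0.835]
contact_force: [0.9, -1.2, 0.7]
width: 0.0003
```

Run:
```python
from cell import *
from h import *
np.set_printoptions(precision=4,suppress=True)
s=state();print(s["width"],s["contact_force"]);print(rel(s,ridge+.035*u+[0,0,.072],RS))
f=grab_frame("wrist");cv2.imwrite("pics/s2.png",f["color"][:,:,::-1])
```

```text
0.00032229335403505136 [ 0.8615 -1.1515  0.7489]
(array([7.8, 1.2, 3.1]), array([-0.0033, -0.0014,  0.0026]), 'rows>=', np.float64(0.13601599387345875), np.float64(0.023457995483557564))
```

View pics/s2.png

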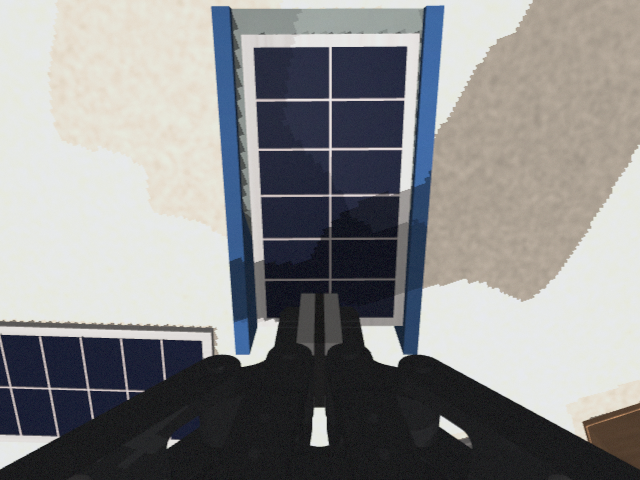

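The closed fingers are centred over the overhanging end at about (320,300). Now I press down slowly.

>>> servo_tool:
  deltas:
    - [[5,3,3],[0,0,0],0]
    - [[8,3,3],[0,0,0],0]
    - [[11,3,3],[0,0,0],0]
    - [[14,3,3],[0,0,0],0]
    - [[17,3,3],[0,0,0],0]
    - [[20,3,3],[0,0,0],0]
    - [[23,3,3],[0,0,0],0]
    - [[26,3,3],[0,0,0],0]

```text
clock: 5.15
tool_pos: [0.5233, -0.299, 0.0521]
eef_rot: [-3.096, 1.569, -1.877]
contact_force: [-0.2, -0.7, 1.5]
width: -0.0002
```

Run:
```python
from cell import *
from h import *
s=state();print(s["tool_pos"],s["contact_force"])
for n in ("wrist","side"):
    f=grab_frame(n);im=f["color"][:,:,::-1]
    if n=="side": im=cv2.resize(im[270:360,250:370],None,fx=5,fy=5,interpolation=cv2.INTER_CUBIC)
    cv2.imwrite(f"pics/s3_{n}.png",im)
```

```text
[ 0.52334201 -0.29904493  0.05210146] [-0.22114381 -0.65594071  1.46653446]
```

View pics/s3_wrist.png

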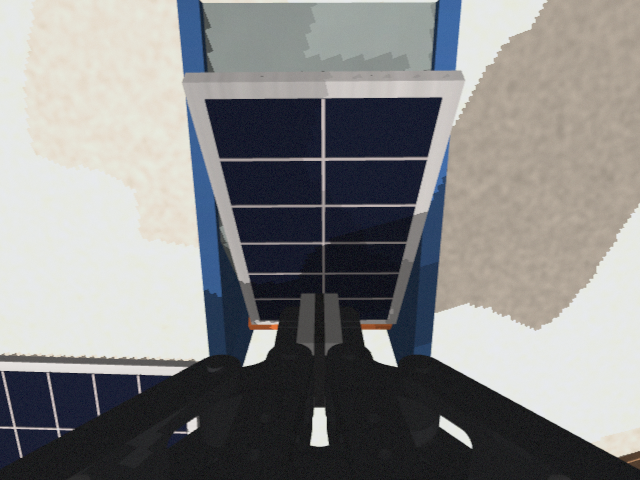

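View pics/s3_side.png

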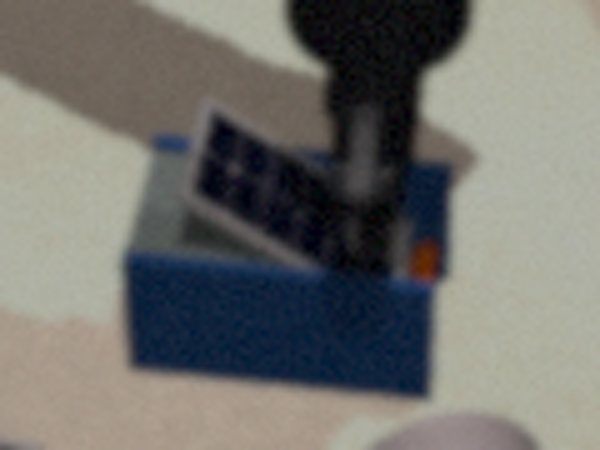

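The panel is tilting, with its upper end above the deck and about 1.5 N of contact force. I'll keep following it down.

>>> servo_tool:
  deltas:
    - [[2,0,0],[0,0,0],0]
    - [[4,0,0],[0,0,0],0]
    - [[6,0,0],[0,0,0],0]

```text
clock: 5.62
tool_pos: [0.5251, -0.2998, 0.0479]
eef_rot: [-1.949, 1.567, -0.729]
contact_force: [0.2, 0.2, 9.5]
width: -0.0002
```

>>> servo_tool:
  deltas:
    - [[2,0,0],[0,0,0],0]
    - [[4,0,0],[0,0,0],0]

```text
clock: 5.88
tool_pos: [0.5269, -0.3008, 0.0458]
eef_rot: [-1.769, 1.562, -0.549]
contact_force: [1.5, 0.4, 15.8]
width: -0.0
```

Run:
```python
from cell import *
from h import *
s=state();print(s["tool_pos"],s["contact_force"])
for n in ("wrist","side"):
    f=grab_frame(n);im=f["color"][:,:,::-1]
    if n=="side": im=cv2.resize(im[270:360,250:370],None,fx=5,fy=5,interpolation=cv2.INTER_CUBIC)
    cv2.imwrite(f"pics/s4_{n}.png",im)
```

```text
[ 0.52694324 -0.30075018  0.04582366] [ 1.52951627  0.41743739 15.77593676]
```

View pics/s4_wrist.png

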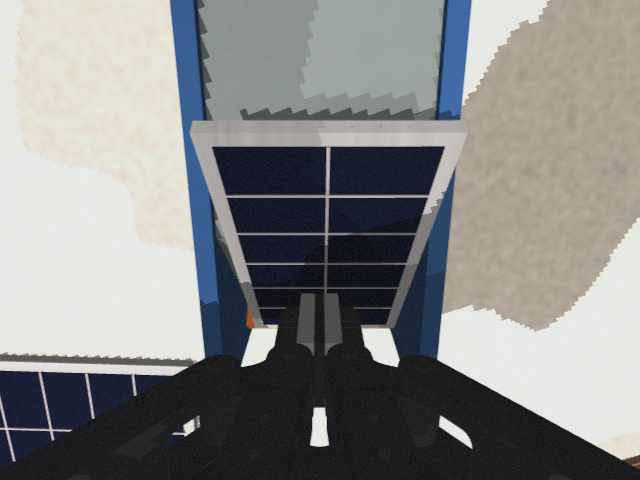

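View pics/s4_side.png

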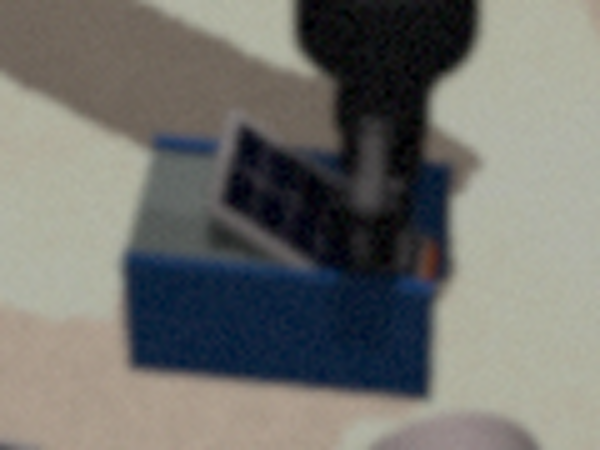

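At 15.8 N the panel has met the ramp and is at or near the stop. I'll ease off slowly and retreat.

>>> servo_tool:
  deltas:
    - [[-3,0,0],[0,0,0],0]
    - [[-6,0,0],[0,0,0],0]
    - [[-10,0,0],[0,0,0],0]
    - [[-16,0,0],[0,0,0],0]
    - [[-25,0,0],[0,0,0],0]
    - [[-50,0,0],[0,0,0],0]
    - [[-90,0,0],[0,0,0],85]
    - [[-130,0,0],[0,0,0],85]
    - [[-150,0,0],[0,0,0],85]
    - [[-150,0,0],[0,0,0],85]

```text
clock: 7.22
tool_pos: [0.5241, -0.2992, 0.1935]
eef_rot: [-2.029, 1.568, -0.809]
contact_force: [0.2, 1.2, -0.3]
width: 0.0724
```

Run:
```python
from cell import *
from h import *
import pickle
s=state();print(s["tool_pos"],s["contact_force"])
D={"s":s}
for n in ("wrist","side","scene"):
    f=grab_frame(n);D[n]=f;im=f["color"][:,:,::-1]
    if n=="side": im=cv2.resize(im[270:360,250:370],None,fx=5,fy=5,interpolation=cv2.INTER_CUBIC)
    if n=="scene": im=cv2.resize(im[205:295,180:300],None,fx=5,fy=5,interpolation=cv2.INTER_CUBIC)
    cv2.imwrite(f"pics/s5_{n}.png",im)
pickle.dump(D,open("s5.pkl","wb"))
```

```text
[ 0.52408682 -0.29916012  0.19352076] [ 0.20517256  1.20250037 -0.26373964]
```

View pics/s5_wrist.png

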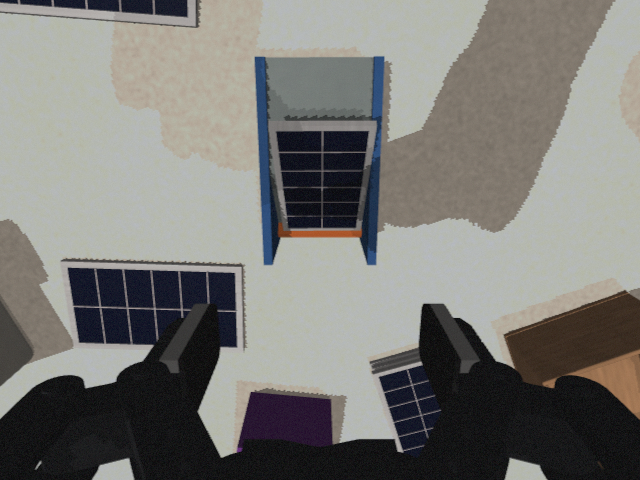

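View pics/s5_side.png

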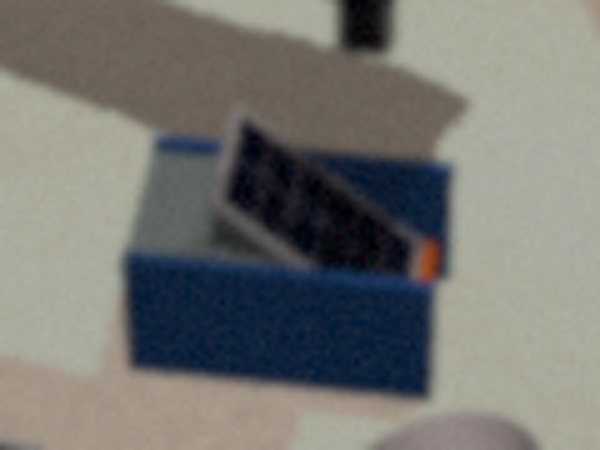

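View pics/s5_scene.png

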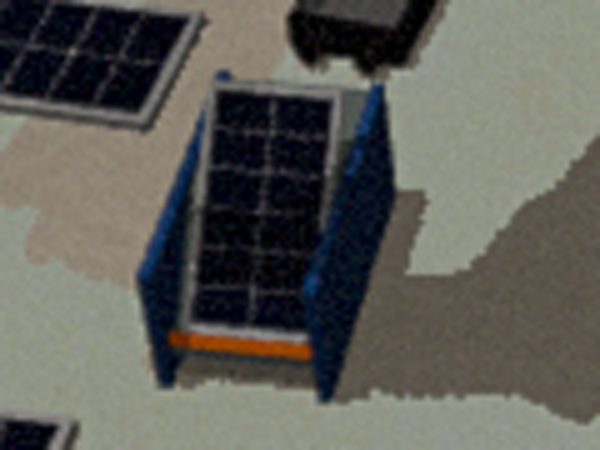

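The panel leans on the ramp with its foot against the orange stop. In the wrist view its upper edge runs from (270,122) to (378,122). I'll check that against the model.

Run:
```python
import pickle
from h import *
np.set_printoptions(precision=4,suppress=True)
D=pickle.load(open("s5.pkl","rb"));f=D["wrist"];T=toolT(D["s"])@np.array(f["mount"])
v=np.array([-u[1],u[0],0])
for x,z in [(-32.5,96.5),(-29.7,99.3)]:
    for y in (-30,30): print(x,y,proj(f,ridge+u*x/1e3+v*y/1e3+[0,0,z/1e3],T))
cv2.imwrite("pics/s5z.png",cv2.resize(f["color"][50:270,245:395,::-1],None,fx=4,fy=2.7,interpolation=cv2.INTER_CUBIC))
for px in [(270,122),(378,122)]:
    p=onz(f,px,.0993,T)-ridge;print(p@u,p@v)
```

```text
-32.5 -30 [266.1094 124.3969]
-32.5 30 [373.8471 124.078 ]
-29.7 -30 [265.6994 129.8456]
-29.7 30 [374.2966 129.526 ]
-0.033877183825308986 -0.027465861630167843
-0.03370719341135071 0.03188942313215523
```

View pics/s5z.png

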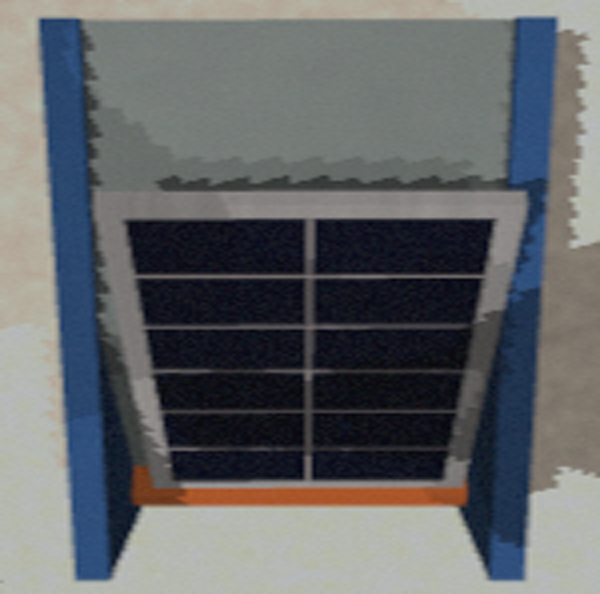

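Run:
```python
from cell import *
from h import *
np.set_printoptions(precision=4,suppress=True)
v=np.array([-u[1],u[0],0])
s=state();print(s["clock"],s["width"]);print(rel(s,ridge-.019*u+.002*v+[0,0,.12],RS),rel(s,ridge-.019*u+.002*v+[0,0,.066],RS))
```

```text
7.375 0.08475356238952711
(array([70.7, 49.9,  1.7]), array([-0.0037, -0.0014, -0.0028]), 'rows>=', np.float64(1.3845145534951975), np.float64(0.025887609484802725)) (array([124.7,  49.8,   1.8]), array([-0.0037, -0.0014, -0.0028]), 'rows>=', np.float64(2.1478489083250762), np.float64(0.025887609484802725))
```

>>> servo_tool:
  deltas:
    - [[20,30,2],[-0.004,0,0],85]
    - [[50,50,2],[-0.004,0,0],85]
    - [[71,50,2],[-0.004,0,0],85]
    - [[90,50,2],[-0.004,0,0],85]
    - [[100,50,2],[-0.004,0,0],85]
    - [[105,50,2],[-0.004,0,0],85]
    - [[105,50,2],[-0.004,0,0],85]

```text
clock: 8.25
tool_pos: [0.4773, -0.2801, 0.0873]
eef_rot: [-3.137, 1.569, -1.913]
contact_force: [-0.4, -0.0, -0.1]
width: 0.0848
```

Run:
```python
from cell import *
from h import *
np.set_printoptions(precision=4,suppress=True)
v=np.array([-u[1],u[0],0])
s=state();print(s["clock"],s["width"],s["contact_force"],s["tool_pos"]);print(rel(s,ridge-.019*u+.002*v+[0,0,.066],RS))
f=grab_frame("wrist");cv2.imwrite("pics/g1.png",f["color"][:,:,::-1])
f=grab_frame("side");cv2.imwrite("pics/g1s.png",cv2.resize(f["color"][250:370,230:390,::-1],None,fx=5,fy=5,interpolation=cv2.INTER_CUBIC))
```

```text
8.25 0.08480993849398333 [-0.3669 -0.0496 -0.0765] [ 0.4773 -0.2801  0.0873]
(array([21.3,  1.3,  0.3]), array([ 0.0001, -0.0019,  0.    ]), 'rows>=', np.float64(0.3411936944397916), np.float64(0.010150123369245848))
```

View pics/g1.png

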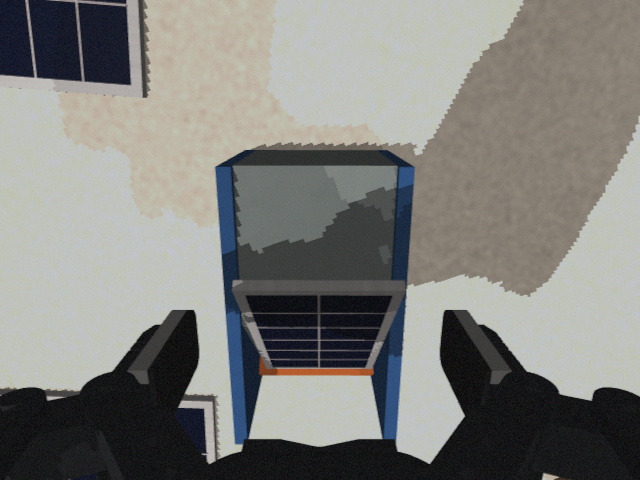

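View pics/g1s.png

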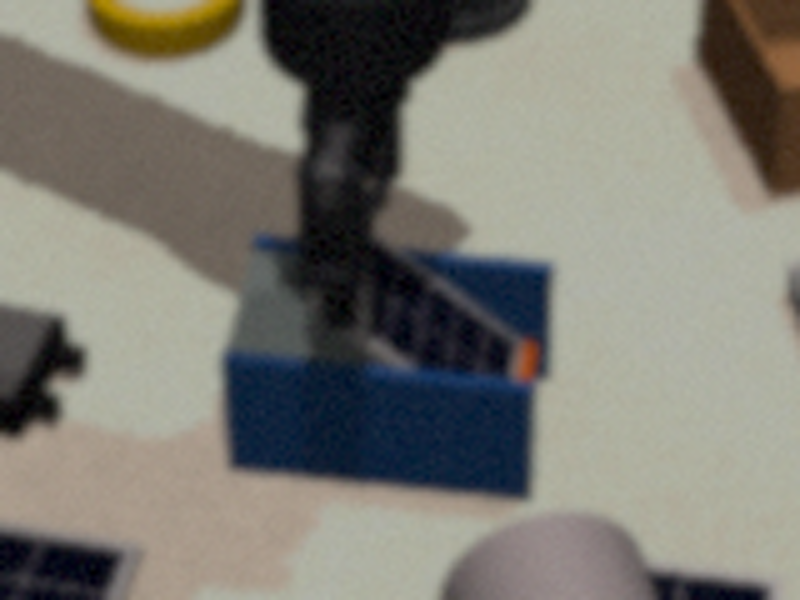

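The panel's upper edge, (233,287) to (406,287), sits midway between the open fingers. I'll go down and close.

>>> servo_tool:
  deltas:
    - [[8,1,0],[0,0,0],85]
    - [[16,1,0],[0,0,0],85]
    - [[21,1,0],[0,0,0],85]
    - [[21,1,0],[0,0,0],85]
    - [[21,1,0],[0,0,0],70]
    - [[21,1,0],[0,0,0],64]
    - [[21,1,0],[0,0,0],60]
    - [[21,1,0],[0,0,0],50]
    - [[21,1,0],[0,0,0],50]
    - [[21,1,0],[0,0,0],50]
  squeeze: 40

```text
clock: 9.6
tool_pos: [0.4763, -0.2797, 0.0668]
eef_rot: [-2.839, 1.569, -1.615]
contact_force: [-2.1, 0.7, 5.4]
width: 0.0585
```

Run:
```python
from cell import *
from h import *
np.set_printoptions(precision=4,suppress=True)
s=state();print(s["clock"],s["width"],s["contact_force"],s["tool_pos"])
f=grab_frame("wrist");cv2.imwrite("pics/g2.png",f["color"][:,:,::-1])
f=grab_frame("side");cv2.imwrite("pics/g2s.png",cv2.resize(f["color"][250:370,230:390,::-1],None,fx=5,fy=5,interpolation=cv2.INTER_CUBIC))
```

```text
9.6 0.058541677908167306 [-2.1221  0.7317  5.4302] [ 0.4763 -0.2797  0.0668]
```

View pics/g2.png

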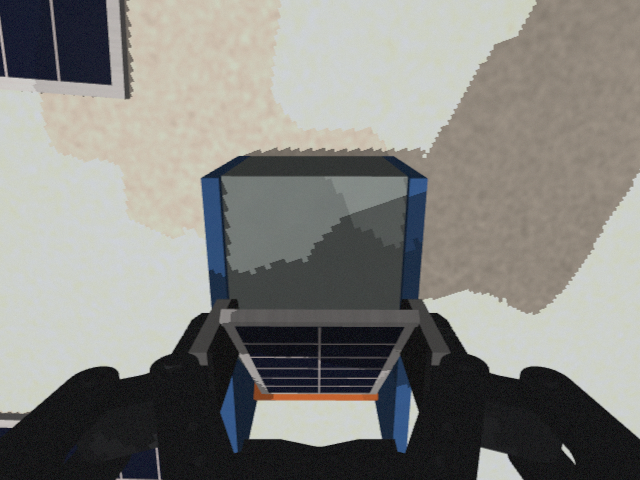

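View pics/g2s.png

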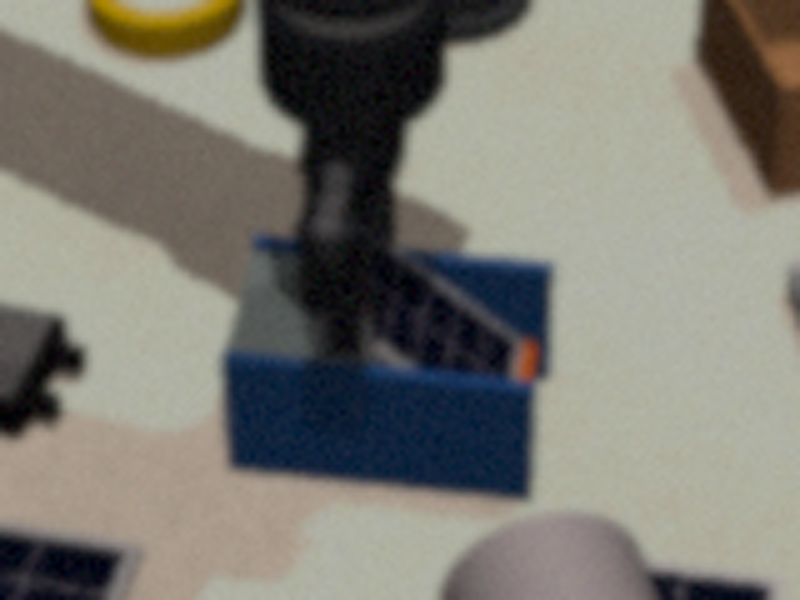

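The pads hold both long edges: opening 58.5 mm, upper edge centred at (320,318). Now I lift.

>>> servo_tool:
  deltas:
    - [[-3,0,0],[0,0,0],50]
    - [[-8,0,0],[0,0,0],50]
    - [[-18,0,0],[0,0,0],50]
    - [[-35,0,0],[0,0,0],50]
    - [[-60,0,0],[0,0,0],50]
    - [[-95,0,0],[0,0,0],50]
    - [[-135,0,0],[0,0,0],50]
    - [[-175,0,0],[0,0,0],50]
    - [[-210,0,0],[0,0,0],50]
    - [[-235,0,0],[0,0,0],50]

```text
clock: 10.95
tool_pos: [0.4764, -0.2798, 0.3044]
eef_rot: [-1.882, 1.567, -0.659]
contact_force: [1.0, -0.3, -0.6]
width: 0.0586
```

>>> servo_tool:
  deltas:
    - [[0,0,0],[0,0,0],50]
    - [[0,0,0],[0,0,0],50]

```text
clock: 11.2
tool_pos: [0.4758, -0.279, 0.3008]
eef_rot: [2.583, 1.569, -2.477]
contact_force: [-0.4, -0.4, -1.0]
width: 0.0592
```

Run:
```python
from cell import *
from h import *
import pickle
np.set_printoptions(precision=4,suppress=True)
s=state();print(s["clock"],s["width"],s["contact_force"],s["tool_pos"])
print(rel(s,eo-.023*ue+[0,0,.30],RE))
f=grab_frame("wrist");cv2.imwrite("pics/c1.png",f["color"][:,:,::-1])
g=grab_frame("side");cv2.imwrite("pics/c1s.png",cv2.resize(g["color"][180:330,220:420,::-1],None,fx=4,fy=4,interpolation=cv2.INTER_CUBIC));pickle.dump((s,f,g),open("c1.pkl","wb"))
```

```text
11.2 0.05919254864225092 [-0.4083 -0.4305 -1.0064] [ 0.4758 -0.279   0.3008]
(array([  0.3, 172.9, 482.8]), array([-0.3996, -0.0011, -0.001 ]), 'rows>=', np.float64(8.20491333051616), np.float64(2.14003225662233))
```

View pics/c1.png

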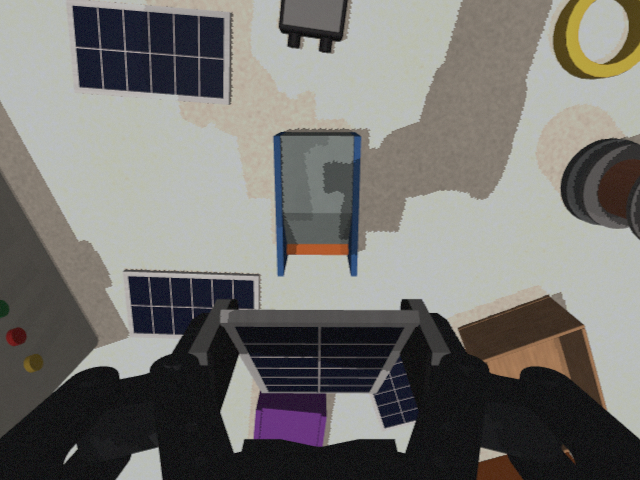

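View pics/c1s.png

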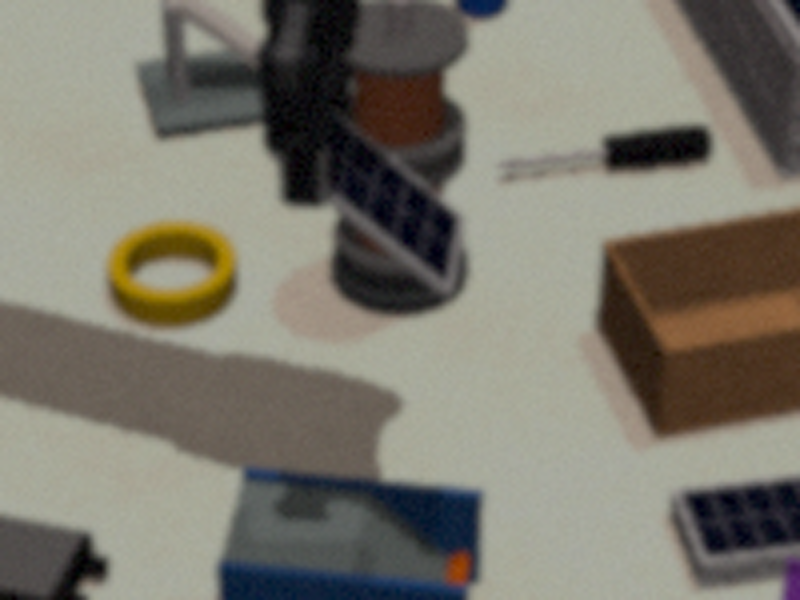

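Run:
```python
import pickle
from h import *
s,f,g=pickle.load(open("c1.pkl","rb"));M=np.array(f["mount"])
# panel origin in tool: y=-25.1,x=-(-9.2)
O=np.array([9.2,-25.1,0])/1e3; c=.70710678
ax=np.array([c,-c,0]); n=np.array([-c,-c,0])  # panel x (down & forward), normal (up & forward)
for t in (-.055,.055):
  for h in (0,.004):
    for y in (-.03,.03): print(t,h,y,proj(f,O+ax*t+n*h+np.array([0,0,y]),M).round(1))
im=f["color"];cv2.imwrite("pics/c1z.png",cv2.resize(im[290:405,200:440,::-1],None,fx=3.3,fy=5,interpolation=cv2.INTER_CUBIC))
```

```text
-0.055 0 -0.03 [221.7 316.2]
-0.055 0 0.03 [419.  316.3]
-0.055 0.004 -0.03 [220.3 329.2]
-0.055 0.004 0.03 [420.5 329.3]
0.055 0 -0.03 [263.6 377.5]
0.055 0 0.03 [375.4 377.6]
0.055 0.004 -0.03 [263.2 385.4]
0.055 0.004 0.03 [375.9 385.4]
```

View pics/c1z.png

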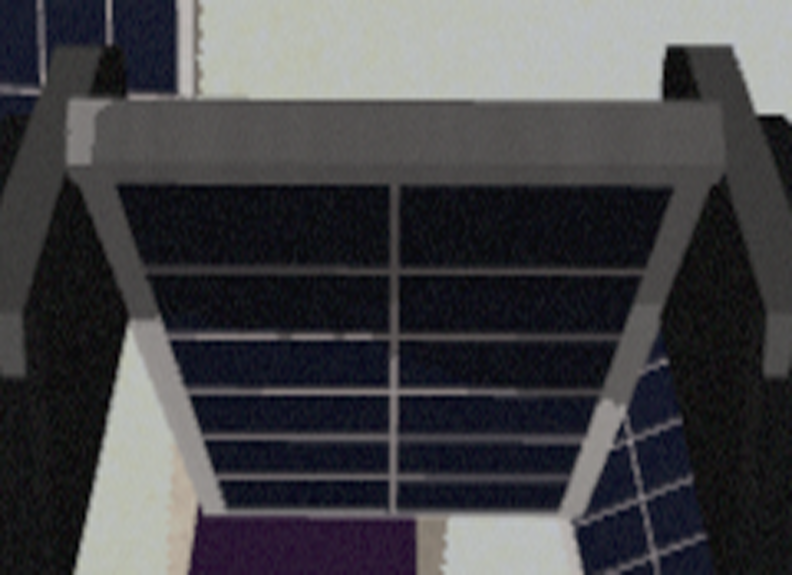

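Run:
```python
import pickle
from h import *
np.set_printoptions(precision=4,suppress=True)
s,f,g=pickle.load(open("c1.pkl","rb"));M=np.array(f["mount"])
q=lambda x,y:(200+x/3.3,290+y/5)
obj=np.array([[-55,-30,4],[-55,30,4],[55,-30,4],[55,30,4],[-55,-30,0],[-55,30,0]],float)/1e3
img=np.array([q(67,165),q(722,165),q(202,516),q(578,516),q(67,100),q(720,100)])
K=np.array([[f["fx"],0,f["cx"]],[0,f["fy"],f["cy"]],[0,0,1.]])
ok,r,t=cv2.solvePnP(obj,img,K,None,flags=cv2.SOLVEPNP_SQPNP)
print(cv2.projectPoints(obj,r,t,K,None)[0].reshape(-1,2)-img)
Rp=M[:3,:3]@cv2.Rodrigues(r)[0];p=M[:3,:3]@t.ravel()+M[:3,3]
print("origin in tool mm",p*1e3,"px axis",Rp[:,0],"py",Rp[:,1],"normal",Rp[:,2],"tilt deg",np.degrees(np.arccos(-Rp[0,2])))
```

```text
[[-0.781  -0.1975]
 [ 0.4992 -0.1571]
 [-0.0683  0.0307]
 [ 0.0703 -0.048 ]
 [ 0.8015  0.1537]
 [-0.5276  0.2249]]
origin in tool mm [  8.0405 -25.5424  -0.4847] px axis [ 0.6689 -0.7433 -0.004 ] py [ 0.0039 -0.0019  1.    ] normal [-0.7433 -0.6689  0.0016] tilt deg 41.98283425367598
```

The panel is held firmly. PnP puts its origin at (8, -25.5, -0.5) mm in the tool frame, tilted about 42°, which agrees with the planned grasp. I'll carry it at z≈0.30, above the spools.

>>> servo_tool:
  deltas:
    - [[0,4,10],[0,0,0],50]
    - [[0,13,35],[-0.03,0,0],50]
    - [[0,30,80],[-0.08,0,0],50]
    - [[0,50,135],[-0.13,0,0],50]
    - [[0,70,195],[-0.18,0,0],50]
    - [[0,92,255],[-0.24,0,0],50]
    - [[0,113,315],[-0.29,0,0],50]
    - [[0,133,370],[-0.34,0,0],50]
    - [[0,150,420],[-0.38,0,0],50]
    - [[0,162,455],[-0.4,0,0],50]

```text
clock: 12.55
tool_pos: [0.4776, 0.2069, 0.3]
eef_rot: [2.416, 1.568, -2.24]
contact_force: [0.7, -1.3, -1.2]
width: 0.0589
```

>>> servo_tool:
  deltas:
    - [[0,0,12],[0,0,0],50]
    - [[0,0,20],[0,0,0],50]
    - [[0,0,26],[0,0,0],50]
    - [[0,0,26],[0,0,0],50]
    - [[0,0,26],[0,0,0],50]

```text
clock: 13.18
tool_pos: [0.4777, 0.2287, 0.3007]
eef_rot: [2.948, 1.569, -1.713]
contact_force: [-0.0, -0.7, -1.7]
width: 0.0587
```

Run:
```python
from cell import *
from h import *
import pickle
np.set_printoptions(precision=4,suppress=True)
s=state();print(s["clock"],s["width"],s["contact_force"],s["tool_pos"],s["joint_positions"])
print(rel(s,eo-.0225*ue+[0,0,.11],RE))
f=grab_frame("wrist");cv2.imwrite("pics/p1.png",f["color"][:,:,::-1]);pickle.dump((s,f),open("p1.pkl","wb"))
```

```text
13.175 0.05873102743957213 [-0.0104 -0.6631 -1.6852] [0.4777 0.2287 0.3007] [-0.74    0.0344  0.2502  1.6477 -0.0073  1.4615  1.1328]
(array([190.7,  -0.7,   5.4]), array([-0.0012, -0.0016, -0.0003]), 'rows>=', np.float64(3.052831778054066), np.float64(0.010627468796720422))
```

View pics/p1.png

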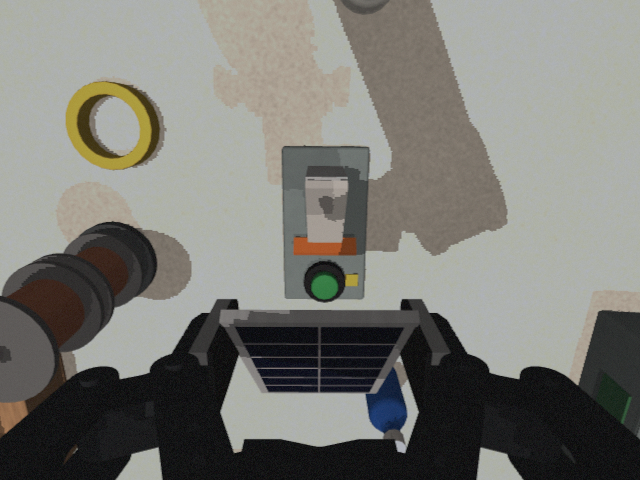

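Run:
```python
import pickle
from h import *
np.set_printoptions(precision=4,suppress=True)
s,f=pickle.load(open("p1.pkl","rb"));T=toolT(s)@np.array(f["mount"])
P=np.array([onz(f,p,.012,T) for p in [(282,147),(369,147),(364.5,299),(285,299)]])
b=(P[0]+P[1])/2;e=(P[2]+P[3])/2;d=e-b;print(P,np.linalg.norm(d),np.degrees(np.arctan2(d[1],d[0])),b+d/np.linalg.norm(d)*.06)
hsv=cv2.cvtColor(f["color"],cv2.COLOR_RGB2HSV);m=cv2.inRange(hsv,(45,120,40),(85,255,255));m[:,:250]=0;m[:,400:]=0
M=cv2.moments(m);B=onz(f,(M['m10']/M['m00'],M['m01']/M['m00']),.03,T);print("button",B,B-.085*ue)
```

```text
[[0.4433 0.1884 0.012 ]
 [0.4387 0.2767 0.012 ]
 [0.6078 0.2864 0.012 ]
 [0.6125 0.1962 0.012 ]] 0.16939302800169745 2.9538025288697383 [0.5009 0.2357 0.012 ]
button [0.5856 0.2389 0.03  ] [0.5007 0.2345 0.03  ]
```

>>> servo_tool:
  deltas:
    - [[15,0,5],[0,0,0],50]
    - [[50,0,5],[0,0,0],50]
    - [[90,0,5],[0,0,0.01],50]
    - [[130,0,5],[0,0,0.02],50]
    - [[160,0,5],[0,0,0.03],50]
    - [[170,0,5],[0,0,0.03],50]
    - [[170,0,5],[0,0,0.03],50]
    - [[170,0,5],[0,0,0.03],50]

```text
clock: 14.22
tool_pos: [0.4779, 0.235, 0.1319]
eef_rot: [1.578, 1.542, -3.081]
contact_force: [0.2, -0.2, -1.1]
width: 0.0583
```

Run:
```python
from cell import *
from h import *
import pickle
np.set_printoptions(precision=4,suppress=True)
s=state();print(s["clock"],s["width"],s["contact_force"],s["tool_pos"])
RE2=RE@R.from_rotvec([0,0,.03]).as_matrix()
print(rel(s,eo-.0225*ue+[0,0,.08],RE2))
for n in ("wrist","side","scene"):
    f=grab_frame(n);im=f["color"][:,:,::-1]
    if n=="side": im=cv2.resize(im[130:230,230:360],None,fx=5,fy=5,interpolation=cv2.INTER_CUBIC)
    if n=="scene": im=cv2.resize(im[170:270,410:530],None,fx=5,fy=5,interpolation=cv2.INTER_CUBIC)
    cv2.imwrite(f"pics/p2_{n}.png",im)
```

```text
14.225 0.058349061575428886 [ 0.1791 -0.1611 -1.0756] [0.4779 0.235  0.1319]
(array([51.9, -1.6, -1.2]), array([ 0.0005, -0.0002,  0.0016]), 'rows>=', np.float64(0.8304506654434269), np.float64(0.009332449212305572))
```

View pics/p2_wrist.png

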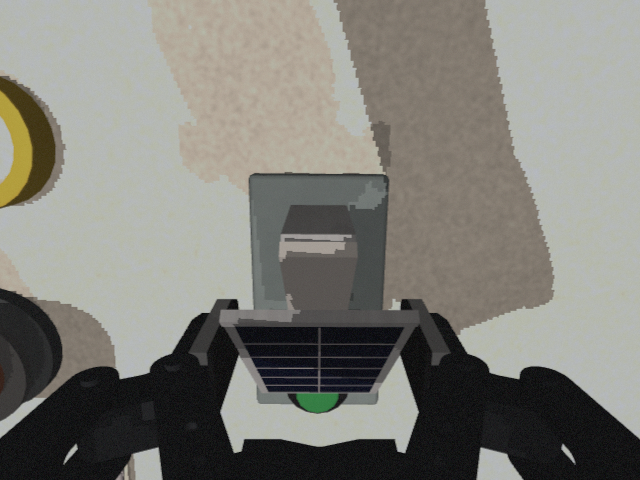

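View pics/p2_side.png

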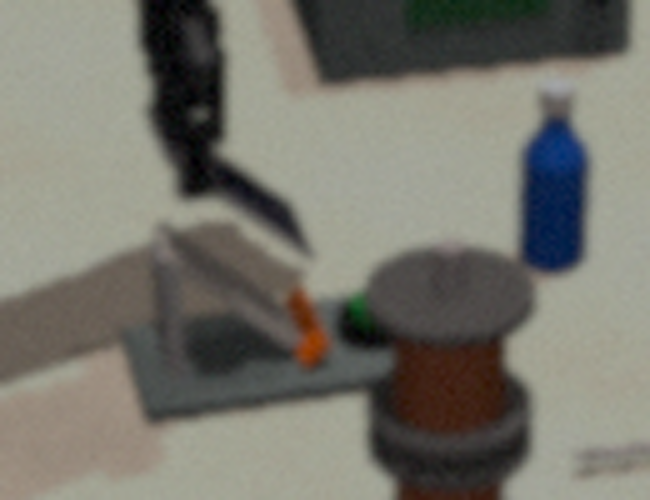

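View pics/p2_scene.png

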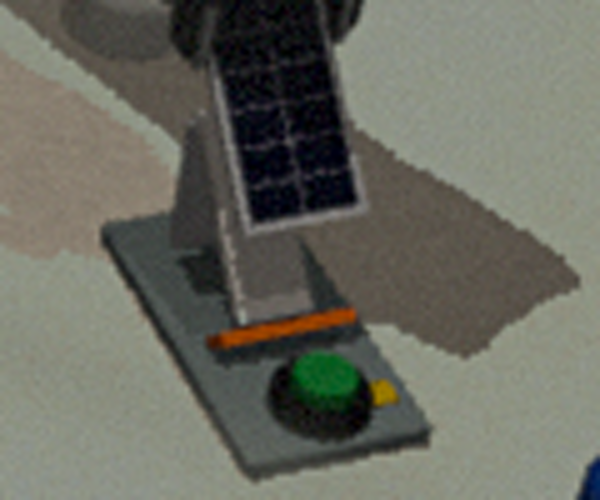

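Panel, board and ledge line up in all three views. I'll descend close to the seat.

>>> servo_tool:
  deltas:
    - [[10,0,-1],[0,0,0],50]
    - [[22,0,-1],[0,0,0],50]
    - [[34,0,-1],[0,0,0],50]
    - [[44,0,-1],[0,0,0],50]
    - [[50,0,-1],[0,0,0],50]
    - [[53,0,-1],[0,0,0],50]
    - [[53,0,-1],[0,0,0],50]
    - [[53,0,-1],[0,0,0],50]

```text
clock: 15.38
tool_pos: [0.4758, 0.2335, 0.078]
eef_rot: [1.605, 1.541, -3.055]
contact_force: [0.4, 0.4, -0.2]
width: 0.059
```

Run:
```python
from cell import *
from h import *
import pickle
np.set_printoptions(precision=4,suppress=True)
s=state();print(s["clock"],s["width"],s["contact_force"],s["tool_pos"])
RE2=RE@R.from_rotvec([0,0,.03]).as_matrix()
print(rel(s,eo-.0245*ue+[0,0,.072],RE2))
for n in ("wrist","side"):
    f=grab_frame(n);im=f["color"][:,:,::-1]
    if n=="side": im=cv2.resize(im[130:230,230:360],None,fx=5,fy=5,interpolation=cv2.INTER_CUBIC)
    cv2.imwrite(f"pics/p3_{n}.png",im)
```

```text
15.375 0.059021401376940764 [ 0.4424  0.3532 -0.1888] [0.4758 0.2335 0.078 ]
(array([ 5.9, -0.4,  0.2]), array([ 0.0004, -0.001 ,  0.0001]), 'rows>=', np.float64(0.09547988881646453), np.float64(0.005979627220003934))
```

View pics/p3_wrist.png

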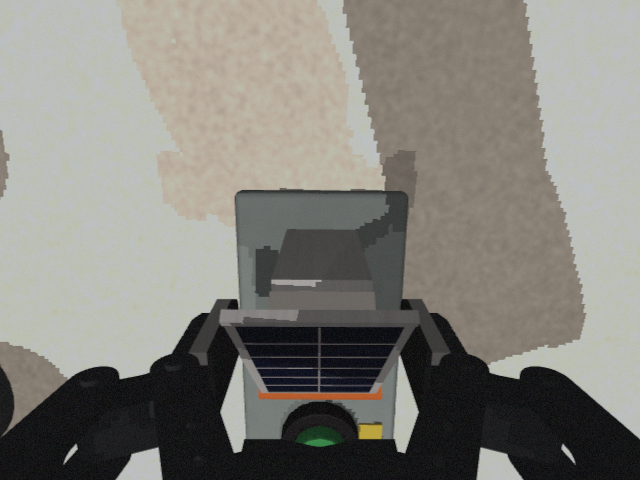

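View pics/p3_side.png

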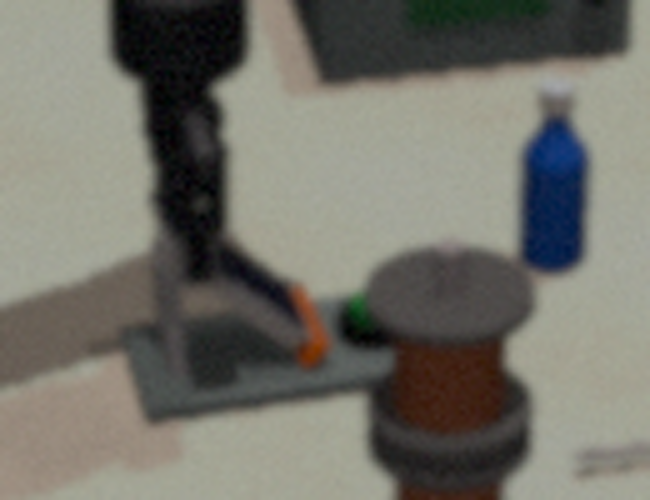

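>>> servo_tool:
  deltas:
    - [[2,0,0],[0,0,0],50]
    - [[4,0,0],[0,0,0],50]
    - [[5,0,0],[0,0,0],50]
    - [[6,0,0],[0,0,0],50]
    - [[6,0,0],[0,0,0],50]

```text
clock: 16.1
tool_pos: [0.4766, 0.2337, 0.0725]
eef_rot: [1.586, 1.543, -3.074]
contact_force: [3.2, -0.5, 4.4]
width: 0.0585
```

>>> servo_tool:
  deltas:
    - [[1,0,0],[0,0,0],50]
    - [[2,0,0],[0,0,0],50]
    - [[2,0,0],[0,0,0],50]

```text
clock: 16.48
tool_pos: [0.4767, 0.2337, 0.0723]
eef_rot: [1.567, 1.543, -3.093]
contact_force: [-0.6, -0.9, 16.0]
width: 0.0589
```

Run:
```python
from cell import *
from h import *
import pickle
np.set_printoptions(precision=4,suppress=True)
s=state();print(s["clock"],s["width"],s["contact_force"],s["tool_pos"])
for n in ("wrist","side"):
    f=grab_frame(n);im=f["color"][:,:,::-1]
    if n=="side": im=cv2.resize(im[130:230,230:360],None,fx=5,fy=5,interpolation=cv2.INTER_CUBIC)
    cv2.imwrite(f"pics/p4_{n}.png",im)
```

```text
16.475 0.05893858624614728 [-0.5751 -0.8713 16.0279] [0.4767 0.2337 0.0723]
```

View pics/p4_wrist.png

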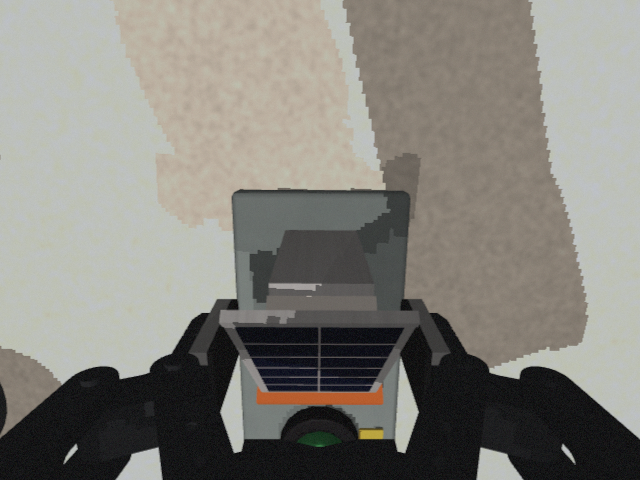

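View pics/p4_side.png

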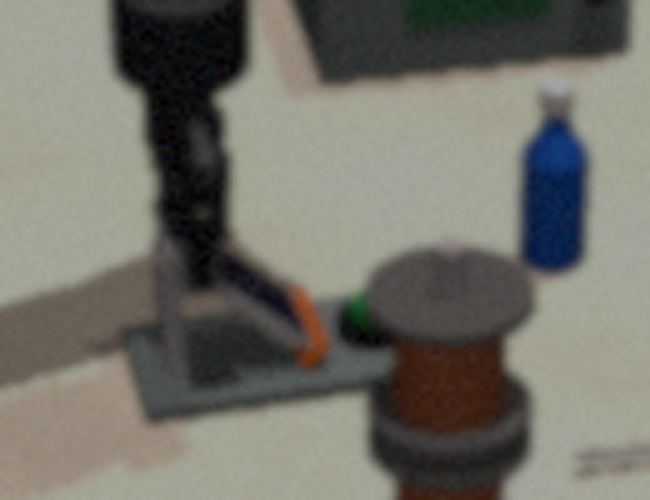

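Contact is firm at 16 N on the board and ledge, which matches the predicted height of 0.070 to 0.072. I'll ease the load and open gently.

>>> servo_tool:
  deltas:
    - [[-1.5,0,0],[0,0,0],56]
    - [[-1.5,0,0],[0,0,0],59]
    - [[-1.5,0,0],[0,0,0],61]
    - [[-1.5,0,0],[0,0,0],64]
    - [[-1.5,0,0],[0,0,0],68]
    - [[-1.5,0,0],[0,0,0],76]
    - [[-1.5,0,0],[0,0,0],85]
    - [[-1.5,0,0],[0,0,0],85]
  squeeze: 20

```text
clock: 17.58
tool_pos: [0.4753, 0.2333, 0.0711]
eef_rot: [1.618, 1.54, -3.042]
contact_force: [0.6, 0.3, -0.7]
width: 0.0852
```

Run:
```python
from cell import *
from h import *
import pickle
np.set_printoptions(precision=4,suppress=True)
s=state();print(s["clock"],s["width"],s["contact_force"],s["tool_pos"])
for n in ("wrist","side"):
    f=grab_frame(n);im=f["color"][:,:,::-1]
    if n=="side": im=cv2.resize(im[130:230,230:360],None,fx=5,fy=5,interpolation=cv2.INTER_CUBIC)
    cv2.imwrite(f"pics/p5_{n}.png",im)
```

```text
17.575 0.08516991975602461 [ 0.5794  0.2835 -0.7141] [0.4753 0.2333 0.0711]
```

View pics/p5_wrist.png

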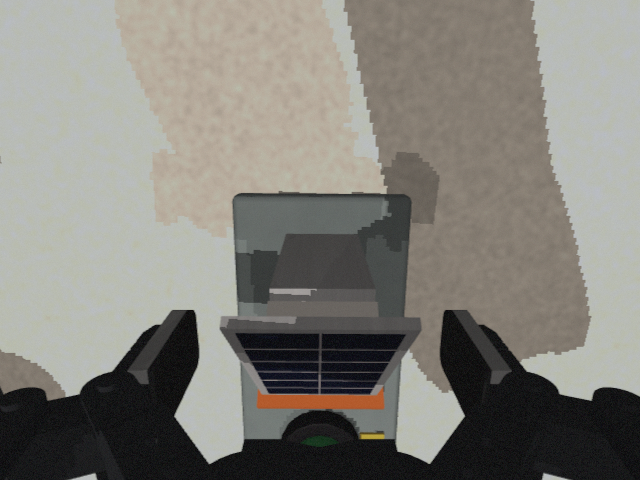

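View pics/p5_side.png

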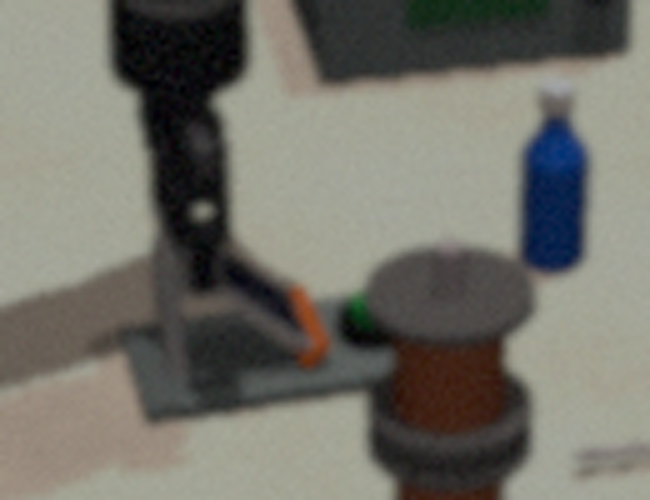

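The panel has been let go and rests on the board with its foot on the ledge. I'll retreat straight up and check it from above.

>>> servo_tool:
  deltas:
    - [[-8,0,0],[0,0,0],85]
    - [[-20,0,0],[0,0,0],85]
    - [[-40,0,0],[0,0,0],85]
    - [[-70,0,0],[0,0,0],85]
    - [[-110,0,0],[0,0,0],85]
    - [[-150,0,0],[0,0,0],85]
    - [[-190,0,0],[0,0,0],85]
    - [[-220,0,0],[0,0,0],85]
    - [[-230,0,0],[0,0,-0.03],85]
    - [[-230,0,0],[0,0,-0.03],85]

```text
clock: 18.92
tool_pos: [0.4819, 0.2342, 0.3016]
eef_rot: [-1.975, 1.57, -0.351]
contact_force: [0.1, -0.8, 0.6]
width: 0.0851
```

Run:
```python
from cell import *
from h import *
import pickle
np.set_printoptions(precision=4,suppress=True)
s=state();print(s["clock"],s["width"],s["contact_force"],s["tool_pos"])
D={"s":s}
for n in ("wrist","scene","side"):
    f=grab_frame(n);D[n]=f;im=f["color"][:,:,::-1]
    if n=="scene": im=cv2.resize(im[170:270,410:530],None,fx=5,fy=5,interpolation=cv2.INTER_CUBIC)
    if n=="wrist": im=cv2.resize(im[100:330,240:420],None,fx=4,fy=2.6,interpolation=cv2.INTER_CUBIC)
    cv2.imwrite(f"pics/p6_{n}.png",im)
pickle.dump(D,open("p6.pkl","wb"))
print(rel(s,eo+.087*ue+[0,0,.10],RE))
```

```text
18.925 0.08514233361699716 [ 0.1099 -0.797   0.6003] [0.4819 0.2342 0.3016]
(array([ 201.7, -105.4,   -0.2]), array([ 0.0012, -0.0004,  0.001 ]), 'rows>=', np.float64(3.6412857759150254), np.float64(0.00854237255128221))
```

View pics/p6_wrist.png

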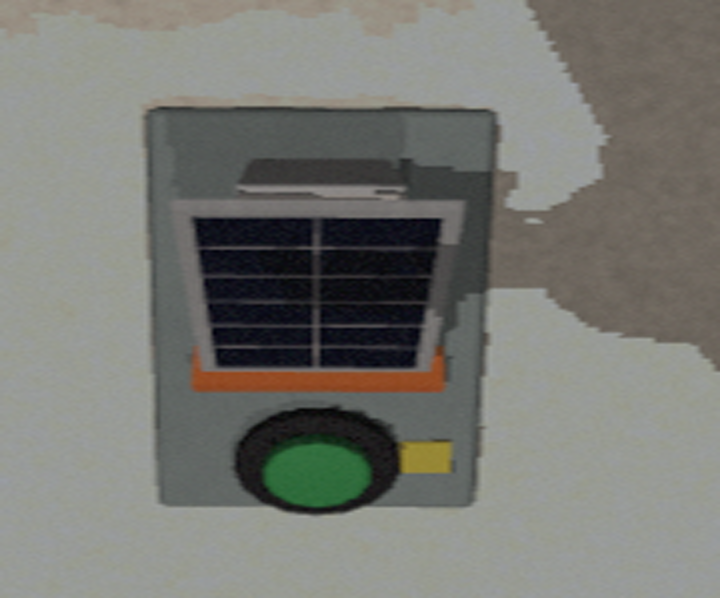

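View pics/p6_scene.png

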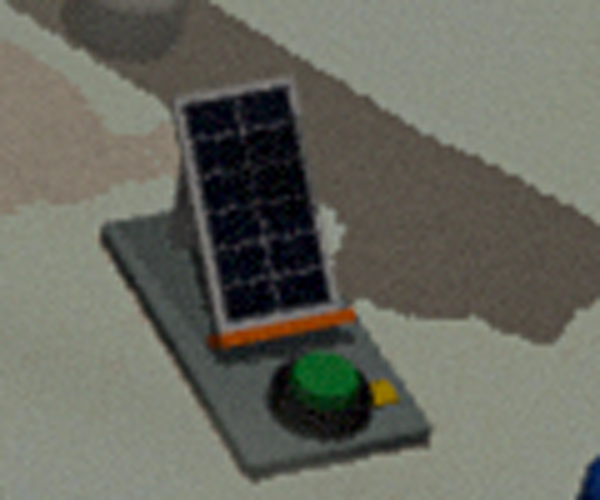

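The panel is square and centred, with its foot on the orange ledge: zoomed edges run (172,200)–(466,200) and (203,372)–(433,372). A numeric check comes next, then the move over the button with the fingers closed.

```bash
cat > chk.py <<'E'
from h import *
def pose(f,T,img):
    obj=np.array([[-55,-30,4],[-55,30,4],[55,-30,4],[55,30,4]],float)/1e3
    K=np.array([[f["fx"],0,f["cx"]],[0,f["fy"],f["cy"]],[0,0,1.]])
    ok,r,t=cv2.solvePnP(obj,np.array(img,float),K,None,flags=cv2.SOLVEPNP_SQPNP)
    Rp=T[:3,:3]@cv2.Rodrigues(r)[0];p=T[:3,:3]@t.ravel()+T[:3,3]
    seat=eo+[0,0,.062];ve=np.array([-ue[1],ue[0],0])
    d=p-seat;print("err u,v,z mm",(np.array([d@ue,d@ve,d[2]])*1e3).round(1),"tilt",np.degrees(np.arccos(Rp[2,2])).round(1),"square deg",np.degrees(np.arccos(min(1,abs(Rp[:,1]@ve)))).round(1))
E
python3 - <<'E'
import pickle
from chk import *
D=pickle.load(open("p6.pkl","rb"));f=D["wrist"];T=toolT(D["s"])@np.array(f["mount"])
q=lambda x,y:(240+x/4,100+y/2.6)
pose(f,T,[q(172,203),q(466,203),q(203,372),q(433,372)])
g=D["scene"];w=lambda x,y:(410+x/5,170+y/5)
pose(g,np.array(g["cam_to_world"]),[w(176,100),w(292,82),w(216,332),w(336,310)])
E
```

```text
err u,v,z mm [-0.7  0.3  3.1] tilt 43.1 square deg 0.1
err u,v,z mm [-21.1  14.1 -27.1] tilt 44.6 square deg 1.4
```

>>> servo_tool:
  deltas:
    - [[0,-15,0],[0,0,0],0]
    - [[0,-50,0],[0,0,0],0]
    - [[0,-90,0],[0,0,0],0]
    - [[20,-105,0],[0,0,0],0]
    - [[60,-105,0],[0,0,0],0]
    - [[110,-105,0],[0,0,0],0]
    - [[160,-105,0],[0,0,0],0]
    - [[195,-105,0],[0,0,0],0]
    - [[210,-105,0],[0,0,0],0]
    - [[210,-105,0],[0,0,0],0]

```text
clock: 20.32
tool_pos: [0.5862, 0.2388, 0.0896]
eef_rot: [2.284, 1.567, -2.375]
contact_force: [0.2, 0.5, 0.2]
width: -0.0002
```

Run:
```python
from cell import *
from h import *
np.set_printoptions(precision=4,suppress=True)
s=state();print(s["clock"],s["width"],s["contact_force"],s["tool_pos"])
print(rel(s,eo+.086*ue+[0,0,.034],RE))
f=grab_frame("wrist");cv2.imwrite("pics/b1.png",f["color"][:,:,::-1])
```

```text
20.325 -0.00017039809349300383 [0.1551 0.4545 0.2232] [0.5862 0.2388 0.0896]
(array([55.6, -0.4,  0.8]), array([ 0.0004, -0.0026, -0.003 ]), 'rows>=', np.float64(0.8890671946963273), np.float64(0.021217582501834545))
```

View pics/b1.png

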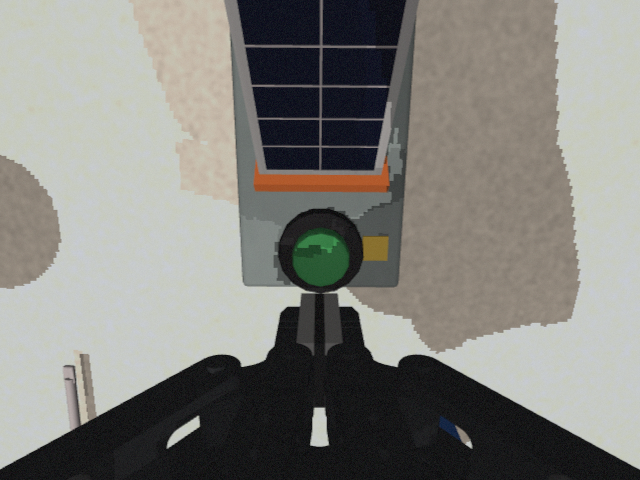

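The wrist PnP puts the panel within about 3 mm of its seat, at 43° tilt and 0.1° off square. The scene PnP disagrees by 37 mm, almost all along its own viewing ray, so I read that as weak range from about 1.4 m. The closed fingers are in line with the button at (321,257), so I press.

>>> servo_tool:
  deltas:
    - [[15,0,1],[0,0,0],0]
    - [[32,0,1],[0,0,0],0]
    - [[45,0,1],[0,0,0],0]
    - [[54,0,1],[0,0,0],0]
    - [[58,0,1],[0,0,0],0]
    - [[61,0,1],[0,0,0],0]
    - [[64,0,1],[0,0,0],0]
    - [[66,0,1],[0,0,0],0]
    - [[67,0,1],[0,0,0],0]
    - [[67,0,1],[0,0,0],0]

```text
clock: 21.62
tool_pos: [0.5871, 0.2401, 0.0278]
eef_rot: [2.027, 1.57, -2.632]
contact_force: [-10.0, -4.1, 22.6]
width: -0.0001
```

Run:
```python
from cell import *
from h import *
s=state();print(s["clock"],s["contact_force"],s["tool_pos"])
f=grab_frame("wrist");cv2.imwrite("pics/b2.png",f["color"][:,:,::-1])
```

```text
21.625 [-9.97121441 -4.11940054 22.64831917] [0.58708273 0.240135   0.0278317 ]
```

View pics/b2.png

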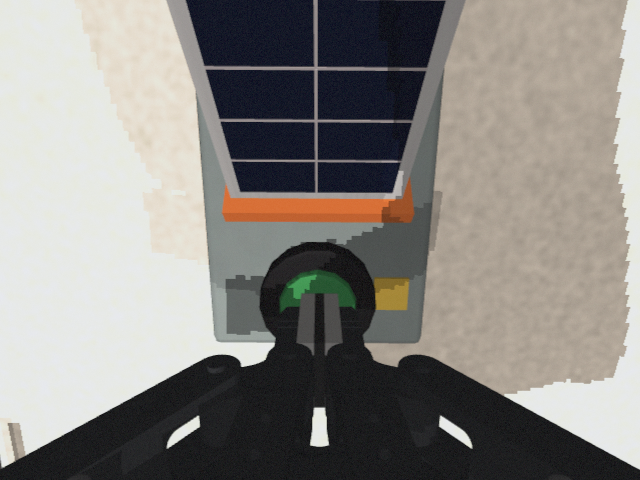

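Run:
```python
from cell import *
from h import *
s=state();f=grab_frame("wrist");M=np.array(f["mount"]);T=toolT(s)@M
for y in (-.011,0,.011):
  for z in (-.015,0,.015): print(y,z,proj(f,np.array([0,y,z]),M).round(0))
b=eo+.085*ue
for h in (.03,.024):
  for du in (-.015,0,.015): print("btn",h,du,proj(f,b+du*ue+[0,0,h],T).round(0))
im=f["color"][:,:,::-1];cv2.imwrite("pics/b3.png",cv2.resize(im[220:370,240:400],None,fx=5,fy=4,interpolation=cv2.INTER_CUBIC))
g=grab_frame("scene");cv2.imwrite("pics/b3s.png",cv2.resize(g["color"][170:270,410:530,::-1],None,fx=5,fy=5,interpolation=cv2.INTER_CUBIC))
```

```text
-0.011 -0.015 [282. 338.]
-0.011 0 [321. 338.]
-0.011 0.015 [359. 338.]
0 -0.015 [281. 312.]
0 0 [321. 312.]
0 0.015 [360. 312.]
0.011 -0.015 [281. 286.]
0.011 0 [321. 286.]
0.011 0.015 [361. 286.]
btn 0.03 -0.015 [319. 274.]
btn 0.03 0 [319. 311.]
btn 0.03 0.015 [319. 346.]
btn 0.024 -0.015 [319. 268.]
btn 0.024 0 [319. 304.]
btn 0.024 0.015 [319. 338.]
```

View pics/b3.png

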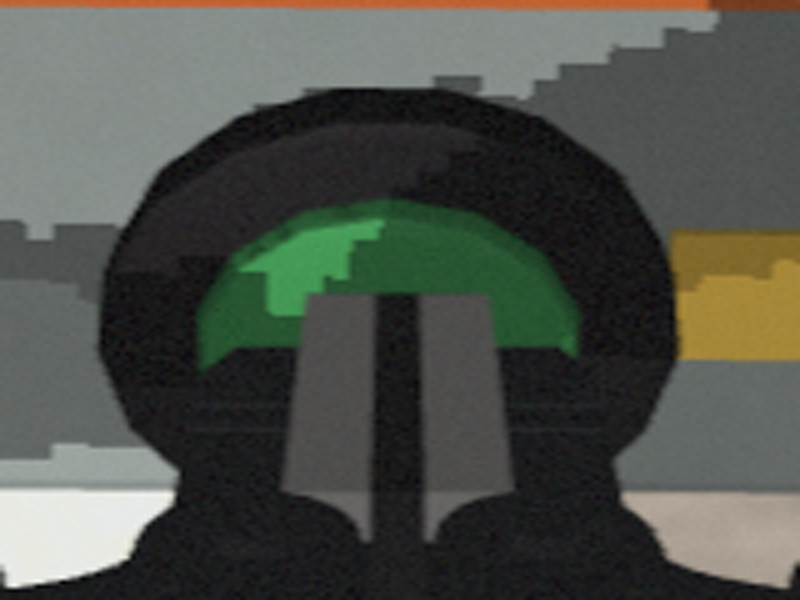

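View pics/b3s.png

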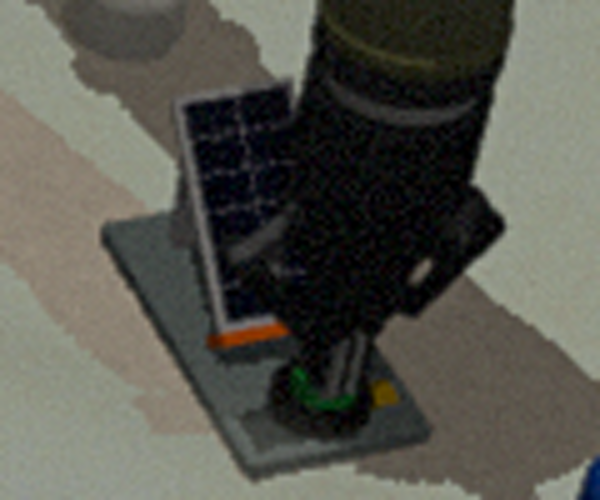

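The force reads 22.6 N but the tip is only at z=0.0278, so it isn't clear how far the button went down. I'll work out the top face's height from its image size and back edge.

Run:
```python
from cell import *
from h import *
s=state();f=grab_frame("wrist");M=np.array(f["mount"]);T=toolT(s)@M
ve=np.array([-ue[1],ue[0],0]);b=eo+.085*ue
for h in (.03,.027,.024):
  a=np.linspace(0,2*np.pi,73);p=np.array([proj(f,b+.015*(np.cos(t)*ue+np.sin(t)*ve)+[0,0,h],T) for t in a])
  print(h,p.min(0).round(1),p.max(0).round(1),"w",np.ptp(p[:,0]).round(1))
hsv=cv2.cvtColor(f["color"],cv2.COLOR_RGB2HSV);m=cv2.inRange(hsv,(45,100,30),(85,255,255));m[:240]=0
ys,xs=np.nonzero(m);print(xs.min(),xs.max(),ys.min(),ys.max(),"clock",s["clock"],s["contact_force"])
```

```text
0.03 [279.  273.7] [358.8 345.9] w 79.8
0.027 [279.7 270.6] [358.1 341.7] w 78.4
0.024 [280.4 267.7] [357.4 337.7] w 77.0
279 355 269 370 clock 21.775 [-10.21560103  -3.73372409  22.42678826]
```

>>> servo_tool:
  deltas:
    - [[-5,0,0],[0,0,0],0]
    - [[-10,0,0],[0,0,0],0]
    - [[-16,0,0],[0,0,0],0]
    - [[-16,0,0],[0,0,0],0]
    - [[-16,0,0],[0,0,0],0]

```text
clock: 22.45
tool_pos: [0.5869, 0.2402, 0.0396]
eef_rot: [2.706, 1.569, -1.954]
contact_force: [-0.4, 0.4, -0.2]
width: 0.0001
```

Run:
```python
from cell import *
from h import *
s=state();f=grab_frame("wrist");M=np.array(f["mount"]);T=toolT(s)@M
print(s["tool_pos"],s["contact_force"],s["clock"])
ve=np.array([-ue[1],ue[0],0]);b=eo+.085*ue
for h in (.03,.027,.024):
  a=np.linspace(0,2*np.pi,73);p=np.array([proj(f,b+.015*(np.cos(t)*ue+np.sin(t)*ve)+[0,0,h],T) for t in a])
  print(h,p.min(0).round(1),p.max(0).round(1),"w",np.ptp(p[:,0]).round(1))
hsv=cv2.cvtColor(f["color"],cv2.COLOR_RGB2HSV);m=cv2.inRange(hsv,(45,100,30),(85,255,255));m[:200]=0
ys,xs=np.nonzero(m);print(xs.min(),xs.max(),ys.min(),ys.max())
im=f["color"][:,:,::-1];cv2.imwrite("pics/b4.png",cv2.resize(im[220:370,240:400],None,fx=5,fy=4,interpolation=cv2.INTER_CUBIC))
```

```text
[0.58689416 0.24015691 0.03956003] [-0.38233505  0.44279954 -0.1785638 ] 22.45
0.03 [281.7 262.7] [356.2 330.7] w 74.5
0.027 [282.3 260. ] [355.6 327.1] w 73.2
0.024 [283.  257.5] [355.  323.6] w 72.0
280 354 259 310
```

View pics/b4.png

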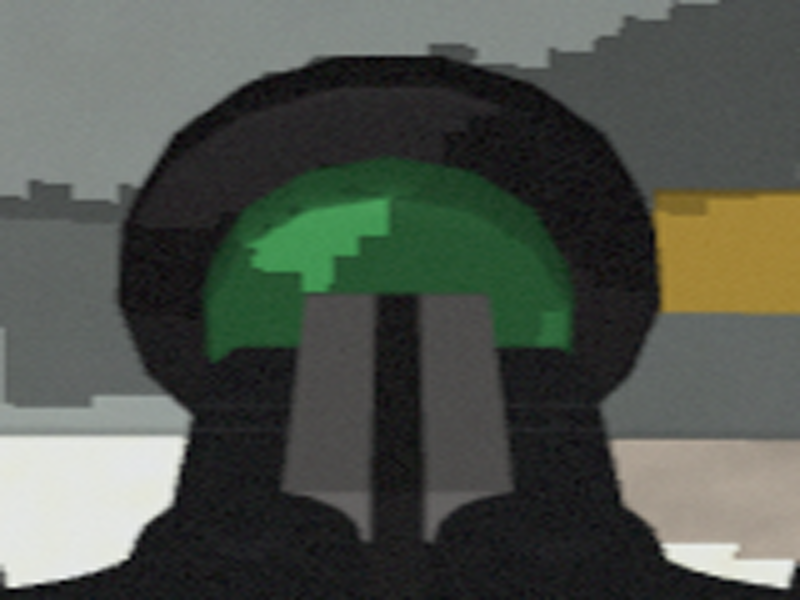

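Between the two views the visible green side band above the collar shrank from about 10 rows (up) to about 5 (pressed). The top edge moved as a 6 mm stroke predicts, and 22 N is far above the 5 N needed, so the button was fully down, and it is up again now. I'll retreat and make the final check.

>>> servo_tool:
  deltas:
    - [[-20,0,0],[0,0,0],0]
    - [[-60,10,0],[0,0,0],0]
    - [[-110,40,0],[0,0,0],0]
    - [[-160,70,0],[0,0,0],0]
    - [[-210,100,0],[0,0,0],0]
    - [[-250,110,0],[0,0,0],0]
    - [[-260,110,0],[0,0,0],0]
    - [[-260,110,0],[0,0,0],0]

```text
clock: 23.5
tool_pos: [0.4777, 0.2346, 0.3008]
eef_rot: [-2.033, 1.57, -0.41]
contact_force: [0.1, -0.1, -0.6]
width: -0.0
```

Run:
```python
from cell import *
from h import *
import pickle
s=state();print(s["tool_pos"],s["contact_force"],s["clock"])
D={"s":s}
for n in ("wrist","scene"):
    f=grab_frame(n);D[n]=f;im=f["color"][:,:,::-1]
    if n=="wrist": im=cv2.resize(im[100:330,240:420],None,fx=4,fy=2.6,interpolation=cv2.INTER_CUBIC)
    cv2.imwrite(f"pics/z_{n}.png",im)
pickle.dump(D,open("z.pkl","wb"))
```

```text
[0.47769267 0.23464031 0.30081598] [ 0.08247869 -0.11276321 -0.56607391] 23.5
```

View pics/z_wrist.png

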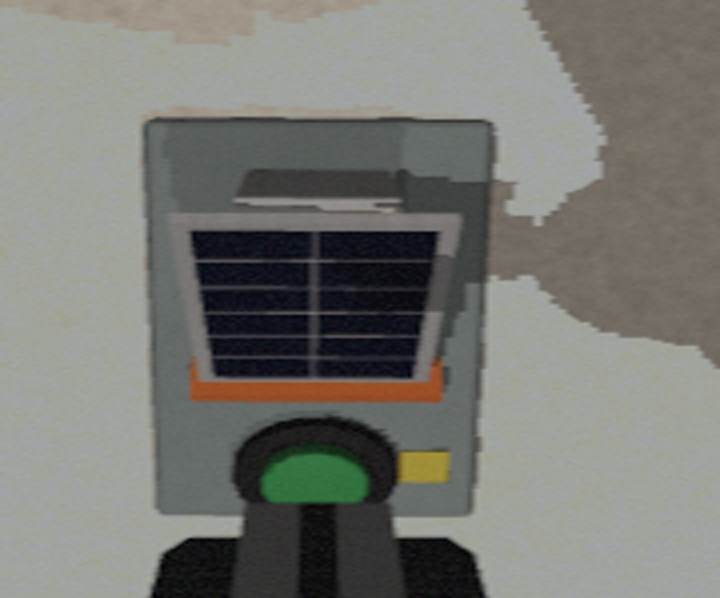

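View pics/z_scene.png

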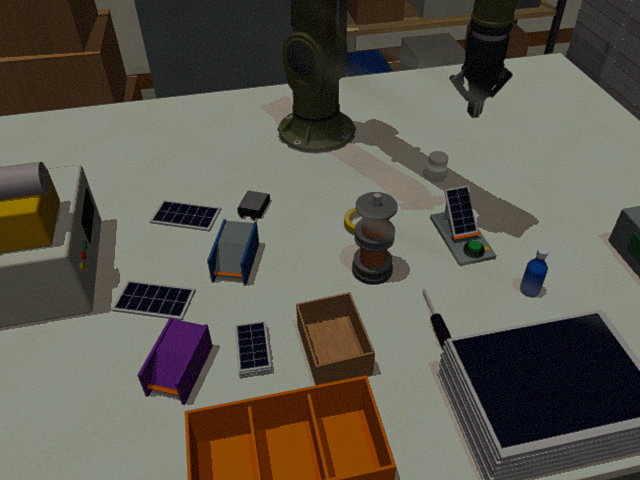

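The panel is unchanged on the easel, still square and on the ledge. The button is up and nothing else on the bench has moved. Handing in.

```bash
python3 -c "
from cell import *
print(hand_in())"
```

```text
the job is handed in; nothing more can be done
None
```

The panel is on the test easel with its cells outward and its foot on the orange ledge. I let go of it before pressing the green button fully, and the button came back up. I handed the job in at about 23.5 s of the 59 s allowed. `hand_in()` gave no verdict.

I tipped the panel with closed fingers until it leaned against the stop by itself. Then I gripped its long edges, carried it over the spools, set it down and released it.

**Last checks**
- **Panel:** before the press, the wrist camera put it within about 3 mm of the seat, at 43° tilt and 0.1° off square. Pictures after the press show it unchanged.
- **Scene camera:** its pose estimate disagreed by about 37 mm, almost all along its own viewing direction. I put that down to poor range accuracy from far away, because its angles agreed (44.6° tilt, 1.4° off square).
- **Button:** the finger-tip reading stopped at z = 0.028 m, where a full press should give about 0.024 m. I still judge it fully pressed. The force reached 22 N against the roughly 5 N needed, and the picture shift matched a stroke of about 6 mm.
- **Rest of the bench:** nothing else appears to have moved in the last scene picture.

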